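# Bind a paper sample book on twin pins with two brass posts

### The job

Bind the sample book on the binding block: put all the teal sample boards that are here over the block's two upright pins, graded from the darkest at the bottom to the palest on top, then the wooden front cover over the same pins, every leaf lying flat, sample side up, its edges flush with the back cover that is already there. Then push the two brass posts from their stand down through the two middle holes of the whole book, one in each, until their heads sit on the cover. Leave the other things on the table standing where they are.

Things in the scene. Friction and masses are not known exactly. Their poses are not given: they have to be found in the camera images.
- board_darkest_center (a point): Paper sample board, darkest (near-black) teal: stiff, loose, 60 x 160 x 8 mm, 60 g, brass eyelets, three paper chips on top; lies flat on the table. May be absent. Point at its centre, 4 mm up; x across, y along the spine, z up. Four holes in a row at x = +15 mm (spine side): 11 mm wide at y = -65, +65 (for pins), 13 mm at y = -30, +30 (for posts).
- board_dark_center (a point): Paper sample board, dark teal: stiff, loose, 60 x 160 x 8 mm, 60 g, brass eyelets, three paper chips on top; lies flat on the table. May be absent. Point at its centre, 4 mm up; x across, y along the spine, z up. Four holes in a row at x = +15 mm (spine side): 11 mm wide at y = -65, +65 (for pins), 13 mm at y = -30, +30 (for posts).
- board_light_center (a point): Paper sample board, light teal: stiff, loose, 60 x 160 x 8 mm, 60 g, brass eyelets, three paper chips on top; lies flat on the table. May be absent. Point at its centre, 4 mm up; x across, y along the spine, z up. Four holes in a row at x = +15 mm (spine side): 11 mm wide at y = -65, +65 (for pins), 13 mm at y = -30, +30 (for posts).
- board_palest_center (a point): Paper sample board, palest teal, nearly white: stiff, loose, 60 x 160 x 8 mm, 60 g, brass eyelets, three paper chips on top; lies flat on the table. May be absent. Point at its centre, 4 mm up; x across, y along the spine, z up. Four holes in a row at x = +15 mm (spine side): 11 mm wide at y = -65, +65 (for pins), 13 mm at y = -30, +30 (for posts).
- cover_center (a point): Front cover: pale wooden board, loose, 60 x 160 x 8 mm, about 70 g, brass eyelets, blank paper label on top; lies flat on the table. Point at its centre, 4 mm up; x across, y along the spine, z up. Four holes in a row at x = +15 mm (spine side): 11 mm wide at y = -65, +65 (for pins), 13 mm at y = -30, +30 (for posts).
- cover_hole_a (a point): Centre of the front cover's 13 mm post hole at its local y = +30 mm, x = +15 mm, level with the cover's upper face; axes as the cover's.
- cover_hole_b (a point): Centre of the front cover's 13 mm post hole at its local y = -30 mm, x = +15 mm, level with the cover's upper face; axes as the cover's.
- book_seat (a point): Fixed wooden binding block, 52 x 180 x 34 mm (narrower than the book), carrying the fixed back cover, 60 x 160 x 6 mm. Point: centre of the back cover's upper face, 40 mm above the table; x across (+ to the spine side), y along the spine. A board in place has its centre over it and its x, y along these; the n-th centre is 8n - 4 mm above it; play 1 mm.
- pin_a (a point): Tip of a fixed upright steel pin of the block, 9 mm thick, 52 mm above the back cover; the upper 8 mm taper to 3.6 mm. At x = +15, y = +65 mm of the book_seat; axes as there.
- pin_b (a point): Tip of a fixed upright steel pin of the block, 9 mm thick, 52 mm above the back cover; the upper 8 mm taper to 3.6 mm. At x = +15, y = -65 mm of the book_seat; axes as there.
- bore_a (a point): Mouth of a 13 mm post bore in the back cover's upper face, 40 mm deep down to the table. At x = +15, y = +30 mm of the book_seat; axes as there.
- bore_b (a point): Mouth of a 13 mm post bore in the back cover's upper face, 40 mm deep down to the table. At x = +15, y = -30 mm of the book_seat; axes as there.
- post_a_head (a point): Brass post A, 40 g, upright: knurled head 16 mm thick, 14 mm high, on a shank 8 mm thick, 56 mm long, its last 7 mm tapered. Point: head centre, 7 mm over the head underside; z along the post, up. It hangs by its head in a fixed dark wooden stand (44 x 104 x 62 mm, two 10 mm bores 60 mm apart). Both posts are alike; either fits either hole.
- post_b_head (a point): Brass post B, 40 g, upright: knurled head 16 mm thick, 14 mm high, on a shank 8 mm thick, 56 mm long, its last 7 mm tapered. Point: head centre, 7 mm over the head underside; z along the post, up. It hangs by its head in a fixed dark wooden stand (44 x 104 x 62 mm, two 10 mm bores 60 mm apart). Both posts are alike; either fits either hole.
- ink_tin: Bystander to be left alone: round ink pad tin, 62 mm across, 20 mm high. Origin at the centre of its underside, z up.
- stamp_3: Bystander to be left alone: rubber stamp with dark turned handle, 40 x 40 x 74 mm. Origin at the centre of its underside, z up.
- stamp_1: Bystander to be left alone: rubber stamp with dark turned handle, 40 x 40 x 74 mm. Origin at the centre of its underside, z up.
- glue_stick: Bystander to be left alone: standing white glue stick with orange cap, 27 mm across, 96 mm high. Origin at the centre of its underside, z up.
- washi_1: Bystander to be left alone: pink roll of paper tape, 48 mm across, 15 mm high. Origin at the centre of its underside, z up.
- washi_3: Bystander to be left alone: yellow roll of paper tape, 48 mm across, 19 mm high. Origin at the centre of its underside, z up.

How it is judged (in metres and radians):
On the way, in this order (a step that is already met when the one before it is completed fails the run):
1. all the sample boards present lie flat on both pins, darkest at the bottom to palest on top (horizontal distance between each of board_darkest_center, board_dark_center, board_light_center, board_palest_center and book_seat below 0.004 m and angle between the y axis of each of board_darkest_center, board_dark_center, board_light_center, board_palest_center and the y axis of book_seat, either way round below 0.06 rad and angle between each of board_darkest_center, board_dark_center, board_light_center, board_palest_center's own z axis and vertical below 0.06 rad and z of each of board_darkest_center, board_dark_center, board_light_center, board_palest_center in the frame of book_seat below 0.031 m and z of each of board_dark_center, board_light_center, board_palest_center in the frame of board_darkest_center above 0.004 m and z of each of board_light_center, board_palest_center in the frame of board_dark_center above 0.004 m and z of board_palest_center in the frame of board_light_center above 0.004 m), for 0.2 s.
2. the front cover lies flat on both pins, on top of the boards (all of step 1 and horizontal distance between cover_center and book_seat below 0.004 m and angle between the y axis of cover_center and the y axis of book_seat, either way round below 0.06 rad and angle between cover_center's own z axis and vertical below 0.06 rad and z of cover_center in the frame of book_seat below 0.039 m and z of cover_center in the frame of board_darkest_center above 0.004 m and z of cover_center in the frame of board_dark_center above 0.004 m and z of cover_center in the frame of board_light_center above 0.004 m and z of cover_center in the frame of board_palest_center above 0.004 m and (z of cover_center in the frame of board_darkest_center below 0.0105 m or z of cover_center in the frame of board_dark_center below 0.0105 m or z of cover_center in the frame of board_light_center below 0.0105 m or z of cover_center in the frame of board_palest_center below 0.0105 m)), for 0.2 s.
At the end, for the whole second after the job is handed in: All boards present, then the cover, lie on both pins: centred within 4 mm, flat and square within 0.06 rad, darkest at the bottom to palest on top, cover on the top board. A post in each middle hole (within 5 mm), upright, its head within 2.5 mm of the cover (all of step 2 and ((horizontal distance between post_a_head and cover_hole_a below 0.005 m and z of post_a_head in the frame of cover_hole_a below 0.0095 m and angle between each of post_a_head, post_b_head's own z axis and vertical below 0.1 rad and horizontal distance between post_b_head and cover_hole_b below 0.005 m and z of post_b_head in the frame of cover_hole_b below 0.0095 m) or (horizontal distance between post_a_head and cover_hole_b below 0.005 m and z of post_a_head in the frame of cover_hole_b below 0.0095 m and angle between each of post_a_head, post_b_head's own z axis and vertical below 0.1 rad and horizontal distance between post_b_head and cover_hole_a below 0.005 m and z of post_b_head in the frame of cover_hole_a below 0.0095 m))); the robot touches nothing.
It fails at once if one of the other things on the table (ink tin, stamps, glue stick, tape rolls) is moved more than 5 cm or knocked over (distance of any of ink_tin, stamp_3, stamp_1, glue_stick, washi_1, washi_3 from where it was at the start of the episode above 0.05 m or angle between any of ink_tin, stamp_3, stamp_1, glue_stick, washi_1, washi_3's own z axis and vertical above 0.6 rad).
Of board_darkest, board_dark, board_light, board_palest only 3 to 4 are there at a start; the rules pass over those that are not, and their reading is None.
At some moment in a run one of board_darkest, board_dark, board_light, board_palest, cover may be knocked a few centimetres aside while the robot is not near it.
It also fails if it takes over 208 s, if anything falls off the work surface, if the arm or the gripper's body presses on something with over 40 N, if the wrist force passes 120 N, or if a joint passes its speed limit or range.

### The arm

A 6-joint arm with a two-finger parallel gripper is mounted at the origin on a cart in front of the work surface, level with it; the furniture and walls round the work are solid. World frame = base frame: x ahead of the robot, y to its left, z up, the work surface at z = 0. Lengths are in m, angles in degrees, forces in N, time in s.
With the tool pointing down it reaches from about 0.4 to 0.825 m from the base axis. Payload 7 kg.
Tool frame: the origin (TCP) lies midway between the tips of the shut fingers; the grasp point (between the pads) lies r.grasp_offset behind it (r.grasp_offset is the distance from the TCP to the grasp point, in m); x points along the fingers, z is the direction in which the jaws open and shut, and the axes are right-handed (so a half turn about x gives the same grasp; the last joint's range is limited). The gripper opens to 88 mm and grips with 3 to 60 N. Pads are 19 mm wide; open, the fingers measure 130 mm over their backs; the gripper's body (78 mm by 193 mm) begins 47 mm behind the grasp point.
Start: joints at [85.835, 20.546, 0.682, 0, -70.136, -16.507], TCP at [0.238, 0.632, 0.227] pointing down, gripper open.
Joint ranges: [-176.03, 176.03], [-82.01, 121.73], [-58.28, 71.71], [-173.87, 95.51], [-174.79, -0.11], [-173.66, 173.66]. Speed limits (degrees/s): [136.94, 136.94, 172.46, 180, 180, 180].

### API

Orientations are given as [roll, pitch, yaw] about the fixed x, y, z axes, in that order (R = Rz(yaw) Ry(pitch) Rx(roll)).
In Python, from plant import readout, vision, close_job, r gives the robot as it stands.
- The arm moves only by the shell command python3 -m handwheel 'ROWS' [OPENING] [FORCE]. ROWS is JSON, a list that holds one entry, the list of rows, each a list of 4 numbers: the shift along the world's x, y, z in units of 40 mm (1.0 is 40 mm), then the turn about the world's z in units of 5 degrees (1.0 is 5 degrees). In form: [[[tx, ty, tz, roll], ...]]. A call has 1 to 8 rows; each row shifts and turns the pose as measured when the row begins; what a row does not reach is not made up. A row lasts 1/10 s, in which the tool goes at most 50 mm and 8.59 degrees, less where a joint would pass 70% of its speed; a pose out of reach is approached as far as the arm can. A call is refused whole if a number of a shift passes 1 or a number of a turn 1, either way. A call with a gripper value outside its range is refused whole. OPENING is the finger opening in mm, from 0 to 87.6, set as the call begins (- or left out, the last holds). The fingers move at their own pace and stop on an object; FORCE is the grip in N (left out, the last holds). Time passes only in rows, so rows that do not move let the fingers close. It gives the time, the measured TCP pose, the force and the opening at its end, in the units of the state.
- readout.get_state(): the state, without advancing time (a new reading comes with each control period).
- vision.capture(name): name is "side" or "top"; returns the picture (420x560x3 uint8, blue, green, red); there is no depth.
- vision.get_calibration(name): a dict with "intrinsics" (3x3 intrinsics, pixels), "dist" ([k1, k2, p1, p2, k3] as OpenCV has them; the pictures are not rectified), "pose" (4x4, takes a point from camera to world coordinates). Camera axes: x right, y up, looking along -z (the intrinsics and any distortion apply to the point x, -y, -z); pixel columns grow to the right and rows downward; lengths in m; the calibration is good to about 2 mm. A picture is of the moment at which its call begins. get_calibration takes no time and is no camera call.
- close_job(): hands the job in, once; it reports no verdict.
The state is a dict: "time_s": time; "joints": joint angles; "qd": joint speeds; "joint_torque": joint torques, N m; "tcp_pos": TCP position; "eef_rot": TCP orientation; "contact_force": force on the tool from outside, world axes, zero at the start; "moment": the same for the moment, N m; "gripper_width": finger opening in m.
Only numpy, scipy, OpenCV 4.12 (cv2) and the standard library are available. Lean on these libraries where they do the work, as an engineer would, in place of code of your own. Each camera call takes 0.05 s, during which the arm holds its last target.

## Working session

There is one attempt and no reset: what is moved stays moved. The work goes in short steps, Python scripts to look and compute and a shell command to move; the robot and the scene stay as the last step left them, time stands still between calls to the robot, and variables do not carry over. Pictures are saved under pics/ and viewed, and the job is handed in when it is done.

```bash
ls; mkdir -p pics
python3 - <<'E'
from plant import readout, vision, close_job, r
import cv2, numpy as np
print(readout.get_state()); print(r.grasp_offset)
for n in("side","top"):
    im=vision.capture(n); cv2.imwrite(f"pics/{n}0.png",im)
    c=vision.get_calibration(n); print(n,np.round(np.array(c["intrinsics"]),1).tolist(),c["dist"],np.round(np.array(c["pose"]),4).tolist())
E
```

```text
pics
{'time_s': 0.0, 'joints': array([ 8.58337049e+01,  2.05933913e+01,  6.34848602e-01, -1.86217799e-02,
       -7.01361564e+01, -1.65080848e+01]), 'qd': array([ 0.07125964, -0.04182057, -0.0438338 ,  0.02432632,  0.03449998,
       -0.02734247]), 'joint_torque': array([ 9.36799697e-04, -5.82712841e+01,  2.93050790e+01,  6.99706122e+00,
        7.13090019e-03, -1.48838835e-04]), 'tcp_pos': array([0.23816256, 0.63107782, 0.22561349]), 'eef_rot': array([   6.03631969,   89.90369591, -104.64440209]), 'contact_force': array([-0.80669748,  0.35432897,  0.24457005]), 'moment': array([-0.04249393,  0.03586619, -0.02780054]), 'gripper_width': 0.08746256413674085}
0.0188
side [[506.6, 0.0, 281.2], [0.0, 506.6, 213.0], [0.0, 0.0, 1.0]] [-0.12129342  0.          0.          0.          0.        ] [[0.998, -0.0373, 0.0503, 0.6102], [0.0626, 0.6079, -0.7915, -1.1937], [-0.0011, 0.7931, 0.6091, 1.0122], [0.0, 0.0, 0.0, 1.0]]
top [[465.8, 0.0, 281.4], [0.0, 465.8, 209.1], [0.0, 0.0, 1.0]] [-0.08624363  0.          0.          0.          0.        ] [[-0.0162, 0.9898, -0.1417, 0.3471], [-0.9999, -0.0154, 0.0067, 0.0173], [0.0045, 0.1418, 0.9899, 1.3774], [0.0, 0.0, 0.0, 1.0]]
```

View pics/side0.png

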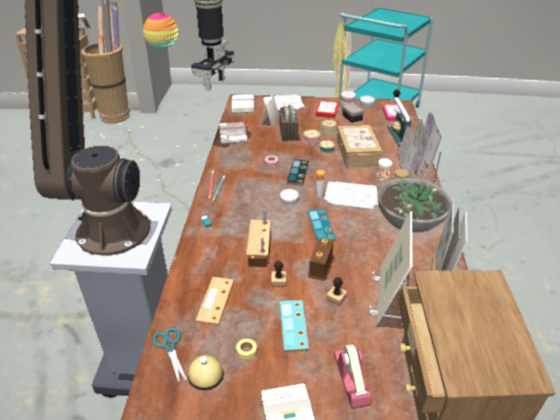

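View pics/top0.png

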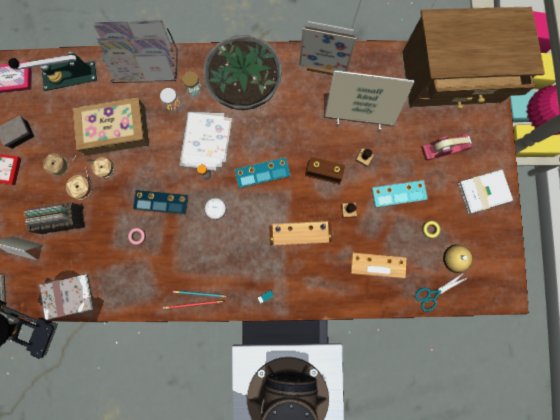

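Three boards are visible (dark one at (160,202), mid teal at (262,172), pale at (400,193)), the cover at (379,265), the block at (300,233) and the post stand at (324,168). I'll zoom in.

```bash
cat > h.py <<'E'
from plant import readout, vision, close_job, r
import cv2, numpy as np
CAL={n:vision.get_calibration(n) for n in("top","side")}
def ray(n,uv):
    c=CAL[n];K=np.array(c["intrinsics"]);d=np.array(c["dist"]);P=np.array(c["pose"])
    x,y=cv2.undistortPoints(np.array([[uv]],float),K,d)[0,0]
    return P[:3,3],P[:3,:3]@np.array([x,-y,-1.])
def plane(n,uv,z):
    o,v=ray(n,uv);return (o+v*(z-o[2])/v[2])
def proj(n,p):
    c=CAL[n];K=np.array(c["intrinsics"]);d=np.array(c["dist"]);P=np.array(c["pose"])
    q=P[:3,:3].T@(np.array(p,float)-P[:3,3]);q=np.array([q[0],-q[1],-q[2]])
    return cv2.projectPoints(q.reshape(1,1,3),np.zeros(3),np.zeros(3),K,d)[0][0,0]
def tri(uvt,uvs):
    (o1,v1),(o2,v2)=ray("top",uvt),ray("side",uvs)
    A=np.stack([v1,-v2],1);s=np.linalg.lstsq(A,o2-o1,rcond=None)[0]
    a,b=o1+s[0]*v1,o2+s[1]*v2
    return (a+b)/2,np.linalg.norm(a-b)
def crop(im,u0,u1,v0,v1,f,name):
    cv2.imwrite(name,cv2.resize(im[v0:v1,u0:u1],None,fx=f,fy=f,interpolation=cv2.INTER_CUBIC))
E
python3 - <<'E'
from h import *
t=cv2.imread("pics/top0.png");s=cv2.imread("pics/side0.png")
crop(t,120,320,140,290,4,"pics/t1.png");crop(t,260,460,140,290,4,"pics/t2.png");crop(s,190,350,150,355,2.9,"pics/s1.png")
E
```

```text
(no output)
```

View pics/t1.png

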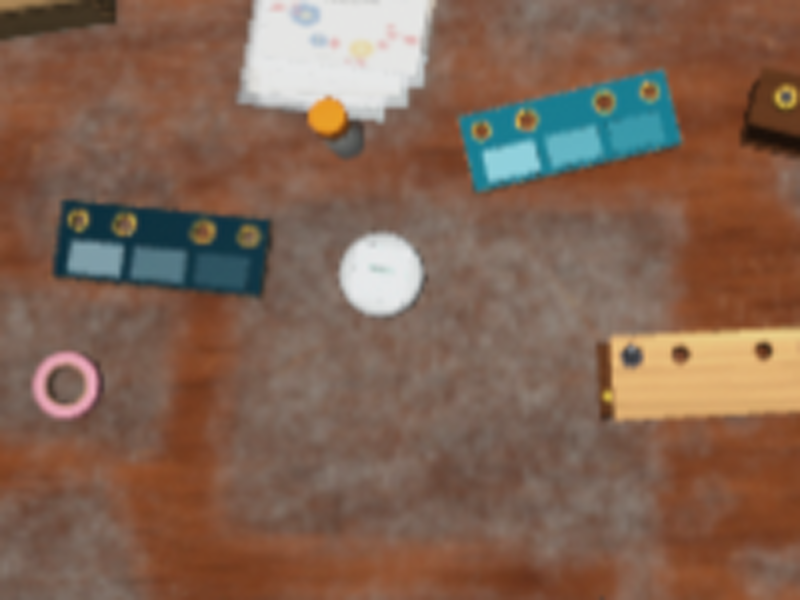

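View pics/t2.png

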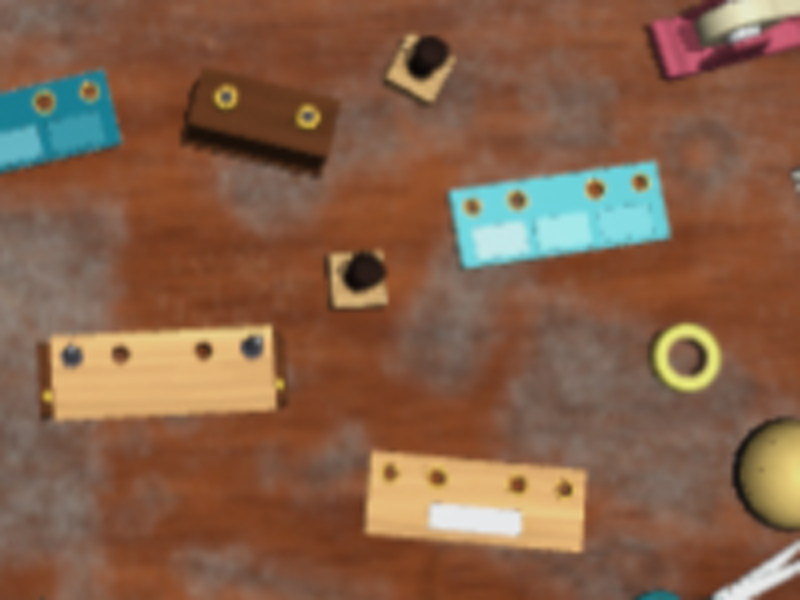

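View pics/s1.png

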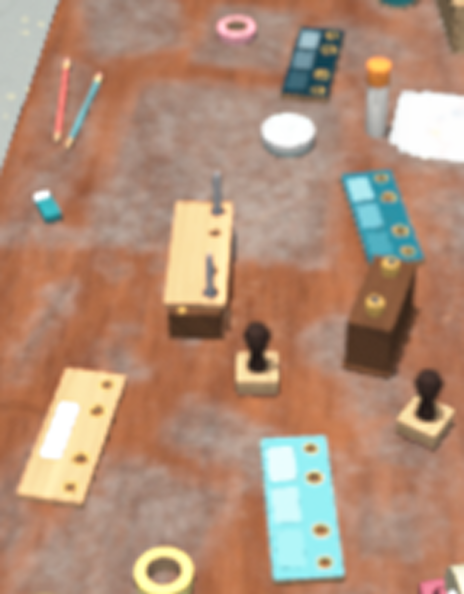

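```bash
cat >> h.py <<'E'
RNG={"darkest":((95,90,25),(112,255,120)),"mid":((90,140,100),(101,255,200)),"palest":((82,60,170),(95,255,255)),"cover":((12,60,120),(26,190,255))}
def rect(im,name,near,lohi=None,f=4,win=45,k=5):
    """min-area rect of colour blob near a pixel -> corner pixels"""
    u,v=[int(q) for q in near];u0,v0=max(u-win,0),max(v-win,0)
    c=cv2.resize(im[v0:v0+2*win,u0:u0+2*win],None,fx=f,fy=f,interpolation=cv2.INTER_CUBIC)
    lo,hi=lohi or RNG[name]
    m=cv2.inRange(cv2.cvtColor(c,cv2.COLOR_BGR2HSV),lo,hi)
    m=cv2.morphologyEx(m,cv2.MORPH_CLOSE,np.ones((7,7)));m=cv2.morphologyEx(m,cv2.MORPH_OPEN,np.ones((9,9)))
    cs=cv2.findContours(m,cv2.RETR_EXTERNAL,cv2.CHAIN_APPROX_NONE)[0]
    cs=[q for q in cs if cv2.contourArea(q)>300]
    q=max(cs,key=cv2.contourArea)
    return (np.array(q[:,0],float)+.5)/f-.5+[u0,v0],m
def board(n,im,name,near,z,**kw):
    q,m=rect(im,name,near,**kw)
    w=np.array([plane(n,p,z)[:2] for p in q],np.float32)
    (cx,cy),(a,b),ang=cv2.minAreaRect(w)
    bx=cv2.boxPoints(((cx,cy),(a,b),ang));e=[bx[1]-bx[0],bx[2]-bx[1]];L=max(e,key=np.linalg.norm)
    if L[1]<0:L=-L
    # yaw of long axis relative to world +y, CCW positive (deg)
    return np.array([cx,cy]),np.degrees(np.arctan2(-L[0],L[1])),sorted([a*1000,b*1000]),m
E
python3 - <<'E'
from h import *
im={"top":cv2.imread("pics/top0.png"),"side":cv2.imread("pics/side0.png")}
N={"darkest":(160,202),"mid":(262,172),"palest":(400,193),"cover":(379,265)}
S={"darkest":(298,171),"mid":(321,224),"palest":(293,325),"cover":(215,299)}
for k in N:
  for n,d in(("top",N),("side",S)):
    u,v=d[k]; hsv=cv2.cvtColor(im[n],cv2.COLOR_BGR2HSV)
    c,a,w,m=board(n,im[n],k,d[k],.008); print(k,n,c.round(4),round(a,2),np.round(w,1))
    cv2.imwrite(f"pics/m_{k}_{n}.png",m)
# block top: z=.04
for n,p in(("top",(300,233)),("side",(258,240))):
    c,a,w,m=board(n,im[n],"cover",p,.040,win=40); print("block",n,c.round(4),round(a,2),np.round(w,1)); cv2.imwrite(f"pics/m_blk_{n}.png",m)
from scipy.spatial.transform import Rotation as R
print(R.from_euler('xyz',[6.036,89.9037,-104.644],degrees=True).as_matrix().round(3))
E
python3 -c "
import cv2,numpy as np
r=[]
for n in('top','side'):
  r.append(np.hstack([cv2.resize(cv2.imread(f'pics/m_{k}_{n}.png'),(160,160)) for k in('darkest','mid','palest','cover','blk')]))
cv2.imwrite('pics/mm.png',np.vstack(r))"
```

```text
darkest top [0.5692 0.3474] -6.68 [ 55.4 108.6]
darkest side [0.5556 0.3226] 2.12 [33.1 53.8]
mid top [0.6616 0.0401] 12.05 [ 56.5 107.3]
mid side [0.6591 0.0422] -7.33 [43.4 85.4]
palest top [ 0.5863 -0.3476] 7.57 [ 58.8 158.5]
palest side [ 0.5865 -0.3483] 7.52 [ 58.7 159.7]
cover top [ 0.3728 -0.2743] -6.22 [ 66.3 165.5]
cover side [ 0.3736 -0.2778] -6.06 [ 66.8 171.3]
block top [ 0.4718 -0.0438] 2.42 [ 73.1 176.1]
block side [ 0.4701 -0.0524] 2.47 [ 68.5 183.4]
[[-0.     0.936 -0.353]
 [-0.002 -0.353 -0.936]
 [-1.     0.     0.002]]
```

View pics/mm.png

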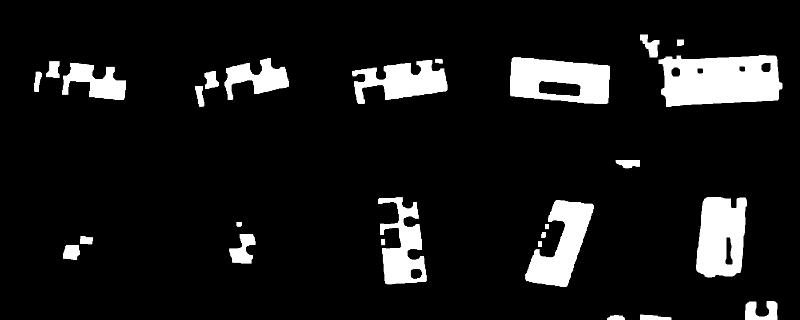

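Run:
```python
from h import *
t=cv2.imread("pics/top0.png");s=cv2.imread("pics/side0.png")
h=cv2.cvtColor(t,cv2.COLOR_BGR2HSV)
for p in[(360,265),(350,265),(345,265),(379,248),(379,280),(290,233),(290,248)]: print(p,h[p[1],p[0]])
a=t[215:250,265:335];b=s[205:270,240:280]; c=t[250:282,345:412]; d=t[150:185,300:350]
cv2.imwrite("pics/blk.png",np.vstack([cv2.resize(a,(560,280),interpolation=cv2.INTER_LANCZOS4),cv2.resize(c,(560,280),interpolation=cv2.INTER_LANCZOS4)]))
cv2.imwrite("pics/blks.png",cv2.resize(b,None,fx=9,fy=9,interpolation=cv2.INTER_LANCZOS4))
```

```text
(360, 265) [ 18 118 231]
(350, 265) [ 10 164 109]
(345, 265) [  9 151 113]
(379, 248) [ 10 177 125]
(379, 280) [ 10 165 127]
(290, 233) [ 17 122 227]
(290, 248) [ 10 135 136]
```

View pics/blk.png

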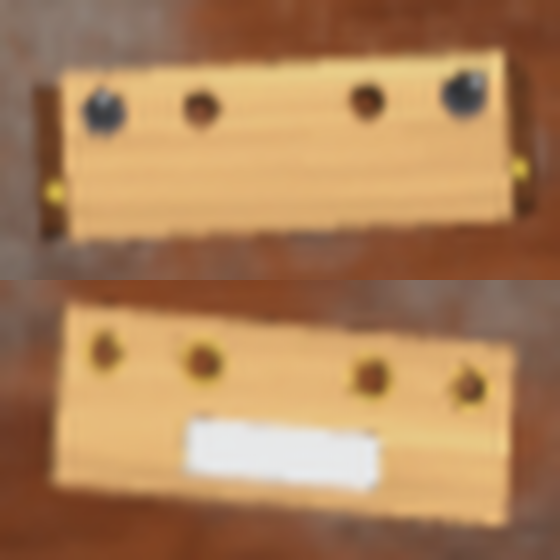

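View pics/blks.png

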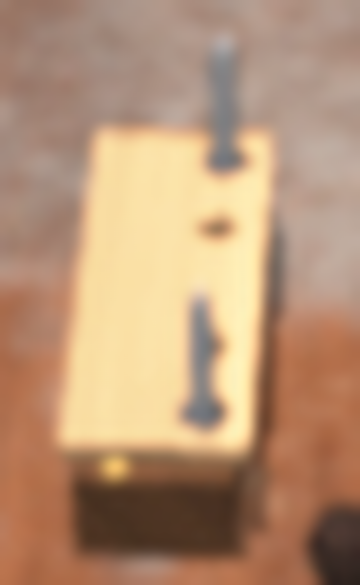

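```bash
cat >> h.py <<'E'
RNG={"teal":((80,55,20),(115,255,255)),"cover":((11,60,175),(28,165,255)),"palest":((80,55,120),(110,255,255))}
def rect(im,name,near,lohi=None,f=4,win=45,k=5):
    u,v=[int(q) for q in near];u0,v0=max(u-win,0),max(v-win,0)
    c=cv2.resize(im[v0:v0+2*win,u0:u0+2*win],None,fx=f,fy=f,interpolation=cv2.INTER_LINEAR)
    lo,hi=lohi or RNG[name]
    m=cv2.inRange(cv2.cvtColor(c,cv2.COLOR_BGR2HSV),lo,hi)
    m=cv2.morphologyEx(m,cv2.MORPH_CLOSE,np.ones((31,31)));m=cv2.morphologyEx(m,cv2.MORPH_OPEN,np.ones((21,21)))
    cs=cv2.findContours(m,cv2.RETR_EXTERNAL,cv2.CHAIN_APPROX_NONE)[0]
    cs.__class__
    q=max(cs,key=cv2.contourArea)
    return (np.array(q[:,0],float)+.5)/f-.5+[u0,v0],m
def show(ms,name): cv2.imwrite(name,np.hstack([cv2.resize(m,(190,190)) for m in ms]))
E
cat > meas.py <<'E'
from h import *
im={"top":cv2.imread("pics/top0.png"),"side":cv2.imread("pics/side0.png")}
N={"darkest":(160,202),"mid":(262,172),"palest":(400,193),"cover":(379,265)}
S={"darkest":(298,171),"mid":(321,224),"palest":(293,325),"cover":(215,299)}
ms=[]
for k in N:
  for n,d in(("top",N),("side",S)):
    c,a,w,m=board(n,im[n],k if k=="cover" else "teal",d[k],.008); print(k,n,c.round(4),round(a,2),np.round(w,1)); ms.append(m)
for n,p in(("top",(300,233)),("side",(258,240))):
    c,a,w,m=board(n,im[n],"cover",p,.040,win=40); print("block",n,c.round(4),round(a,2),np.round(w,1));ms.append(m)
show(ms[:4],"pics/a.png")
cv2.imwrite("pics/mm.png",np.vstack([np.hstack([cv2.resize(m,(150,150)) for m in ms[i::2]]) for i in(0,1)]))
# pin tips (pixels from zoomed crops)
ta=(265+105/8-.5,215+110/8-.5);tb=(265+465/8-.5,215+93/8-.5)
for nm,sp in(("a",(240+223/9-.5,205+42/9-.5)),("b",(240+202/9-.5,205+296/9-.5))):
  print("side pin",nm,plane("side",sp,.092).round(4), "base")
for q in(ta,tb): print("top pin blob @.085",plane("top",q,.085).round(4))
for n,q in(("a",(265+200/8-.5,215+107/8-.5)),("b",(265+367/8-.5,215+101/8-.5))): print("bore",n,plane("top",q,.038).round(4))
E
python3 meas.py
```

```text
darkest top [0.572 0.371] -6.79 [ 56.5 157.4]
darkest side [0.5714 0.3685] -6.58 [ 53.5 148.8]
mid top [0.6562 0.0646] 12.5 [ 59.5 159.6]
mid side [0.6558 0.0632] 12.52 [ 57.7 157.3]
palest top [ 0.5856 -0.3471] 7.4 [ 60.6 161. ]
palest side [ 0.5867 -0.3487] 7.36 [ 58.8 159. ]
cover top [ 0.373  -0.2749] -6.28 [ 61.1 161.2]
cover side [ 0.3901 -0.2889] 4.65 [120.5 200.3]
block top [ 0.4691 -0.0444] 1.82 [ 61.9 161.3]
block side [ 0.4566 -0.054 ] 8.77 [186.8 187. ]
side pin a [0.4822 0.0177 0.092 ] base
side pin b [ 0.4873 -0.1136  0.092 ] base
top pin blob @.085 [0.4783 0.02   0.085 ]
top pin blob @.085 [ 0.4823 -0.1056  0.085 ]
bore a [ 0.4837 -0.0142  0.038 ]
bore b [ 0.4849 -0.0746  0.038 ]
```

View pics/mm.png

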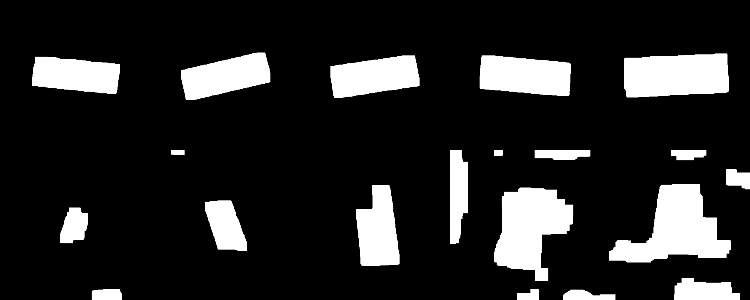

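The masks in the top view are clean: four 60x160 rectangles plus the back cover, which sits at about (0.469, -0.044) with a yaw of 1.8°. The side wood masks are bad, so I'm ignoring them. Darkest board first, at (0.572, 0.370) with yaw -6.7°.

```bash
python3 -m handwheel '[[[0.52,-0.41,0,-0.95],[0.52,-0.41,0,-0.95],[0.52,-0.41,0,-0.95],[0.52,-0.41,0,-0.95],[0.52,-0.41,0,-0.95],[0.52,-0.41,0,-0.95],[0.52,-0.41,0,-0.95],[0.52,-0.41,0,-0.95]]]' 80 15
python3 -m handwheel '[[[0.52,-0.41,0,-0.95],[0.52,-0.41,0,-0.95],[0.52,-0.41,0,-0.95],[0.52,-0.41,0,-0.95],[0.52,-0.41,0,-0.95],[0.52,-0.41,0,-0.95],[0.52,-0.41,0,-0.95],[0.52,-0.41,0,-0.95]]]'
cat > st.py <<'E'
from h import *
import sys
from scipy.spatial.transform import Rotation as R
def jaw():
    s=readout.get_state();M=R.from_euler('xyz',s["eef_rot"],degrees=True).as_matrix();z=M[:,2]
    a=np.degrees(np.arctan2(z[1],z[0]));a=(a+90)%180-90
    return s,a,M
if __name__=="__main__":
    s,a,M=jaw();p=s["tcp_pos"]
    print("t",round(s["time_s"],2),"tcp",p.round(4),"jaw yaw",round(a,2),"toolx",M[:,0].round(3),"F",s["contact_force"].round(1),"w",round(s["gripper_width"]*1000,1),"J",s["joints"].round(0))
    if len(sys.argv)>4:
        t=[float(v) for v in sys.argv[1:5]];d=np.array(t[:3])-p
        print("units needed",(d/.04).round(2),"turn",round(((t[3]-a+90)%180-90)/5,2))
E
python3 st.py .5718 .3703 .1 -6.7
```

```text
time_s: 0.9
tcp_pos: [0.406, 0.4951, 0.2209]
eef_rot: [14.5, 89.5, -135.3]
contact_force: [0.4, 0.1, 0.6]
gripper_width: 0.0801
time_s: 1.7
tcp_pos: [0.5772, 0.3563, 0.2171]
eef_rot: [23.8, 89.1, -165.7]
contact_force: [-0.0, 0.2, -0.6]
gripper_width: 0.0798
t 1.7 tcp [0.5772 0.3563 0.2171] jaw yaw -9.45 toolx [-0.015 -0.004 -1.   ] F [-0.   0.2 -0.6] w 79.8 J [ 48.  22.   1.  -1. -70. -57.]
units needed [-0.14  0.35 -2.93] turn 0.55
```

```bash
python3 -m handwheel '[[[-0.14,0.35,-0.6,0.55],[0,0,-0.8,0],[0,0,-0.8,0],[0,0,-0.6,0],[0,0,0,0],[0,0,0,0]]]' 
python3 st.py .5718 .3703 .03 -6.7
```

```text
time_s: 2.3
tcp_pos: [0.5744, 0.3661, 0.1004]
eef_rot: [29.0, 89.0, -158.2]
contact_force: [1.3, 0.2, 2.4]
gripper_width: 0.0801
t 2.3 tcp [0.5744 0.3661 0.1004] jaw yaw -7.15 toolx [-0.016 -0.006 -1.   ] F [1.3 0.2 2.4] w 80.1 J [ 49.  27.  -6.  -1. -58. -55.]
units needed [-0.06  0.1  -1.76] turn 0.09
```

```bash
python3 -m handwheel '[[[-0.06,0.1,-0.8,0.09],[0,0,-0.8,0],[0,0,-0.4,0],[0,0,0,0],[0,0,0,0]]]' 
python3 st.py .5718 .3703 .003 -6.7
```

```text
time_s: 2.8
tcp_pos: [0.576, 0.3742, 0.0273]
eef_rot: [-4.9, 89.6, 168.5]
contact_force: [0.8, 0.6, 1.1]
gripper_width: 0.0799
t 2.8 tcp [0.576  0.3742 0.0273] jaw yaw -6.57 toolx [-0.006  0.001 -1.   ] F [0.8 0.6 1.1] w 79.9 J [ 49.  31. -10.  -0. -49. -55.]
units needed [-0.11 -0.1  -0.61] turn -0.03
```

```bash
python3 -m handwheel '[[[-0.1,-0.1,-0.3,0],[0,0,-0.3,0],[0,0,0,0]]]' 
python3 st.py .5718 .3703 .003 -6.7
python3 - <<'E'
from h import *
t=vision.capture("top");s=vision.capture("side");cv2.imwrite("pics/top1.png",t);cv2.imwrite("pics/side1.png",s)
crop(t,110,250,160,260,4,"pics/t3.png");crop(s,230,350,100,200,4,"pics/s3.png")
E
```

```text
time_s: 3.1
tcp_pos: [0.5733, 0.3716, 0.0059]
eef_rot: [-63.6, 89.6, 109.8]
contact_force: [0.2, 0.6, 0.6]
gripper_width: 0.0798
t 3.1 tcp [0.5733 0.3716 0.0059] jaw yaw -6.55 toolx [-0.002  0.006 -1.   ] F [0.2 0.6 0.6] w 79.8 J [ 49.  32. -12.  -0. -46. -55.]
units needed [-0.04 -0.03 -0.07] turn -0.03
```

View pics/s3.png

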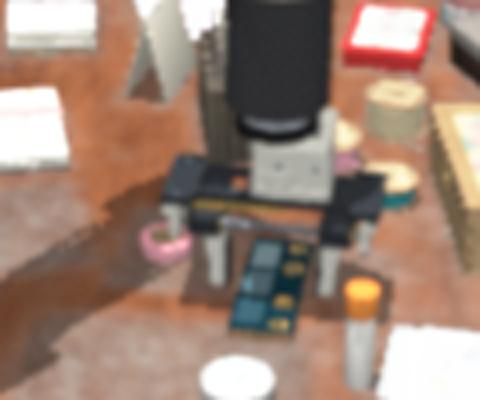

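View pics/t3.png

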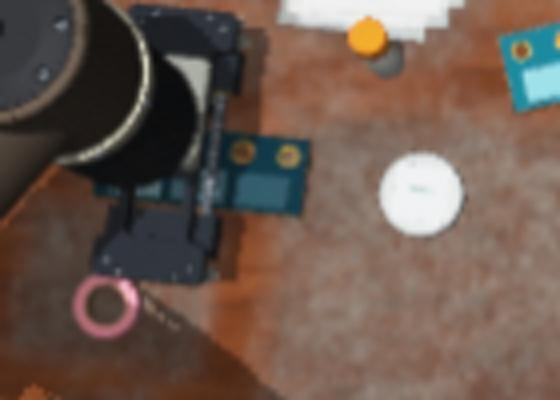

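The fingers straddle the board and the body clears the pink roll. Closing.

```bash
python3 -m handwheel '[[[-0.04,-0.03,-0.08,0],[0,0,0,0],[0,0,0,0],[0,0,0,0],[0,0,0,0],[0,0,0,0],[0,0,0,0]]]' 50 20
python3 st.py .5718 .3703 .12 1.8
```

```text
time_s: 3.9
tcp_pos: [0.5728, 0.3713, 0.0047]
eef_rot: [-83.9, 89.6, 89.6]
contact_force: [0.5, 0.4, -0.9]
gripper_width: 0.0589
t 3.9 tcp [0.5728 0.3713 0.0047] jaw yaw -6.53 toolx [ 0.     0.007 -1.   ] F [ 0.5  0.4 -0.9] w 58.9 J [ 49.  32. -12.  -0. -45. -55.]
units needed [-0.03 -0.03  2.88] turn 1.67
```

```bash
python3 -m handwheel '[[[0,0,0.6,0],[0,0,0.9,0],[0,0,0.9,0],[0,0,0.9,0],[0,-0.3,0.3,0.3],[-0.1,-0.6,0,0.4],[-0.2,-0.8,0,0.4],[-0.2,-0.8,0,0.4]]]'
python3 st.py .469 -.044 .13 1.8
```

```text
time_s: 4.7
tcp_pos: [0.5517, 0.2708, 0.1532]
eef_rot: [-89.5, 89.7, 91.9]
contact_force: [1.2, -1.1, -0.5]
gripper_width: 0.0596
t 4.7 tcp [0.5517 0.2708 0.1532] jaw yaw 1.41 toolx [-0.     0.006 -1.   ] F [ 1.2 -1.1 -0.5] w 59.6 J [ 44.  18. -13.  -0. -59. -43.]
units needed [-2.07 -7.87 -0.58] turn 0.08
```

```bash
python3 -m handwheel '[[[-0.26,-0.96,0,0],[-0.26,-0.96,0,0],[-0.26,-0.96,0,0],[-0.26,-0.96,0,0],[-0.26,-0.96,0,0],[-0.26,-0.96,-0.2,0],[-0.26,-0.96,-0.2,0.08],[0,0,0,0]]]'
python3 -m handwheel '[[[0,0,0,0],[0,0,0,0]]]'
python3 st.py .469 -.044 .13 1.8
python3 - <<'E'
from h import *
t=vision.capture("top");s=vision.capture("side");cv2.imwrite("pics/top2.png",t);cv2.imwrite("pics/side2.png",s)
crop(t,230,380,180,280,5,"pics/t3.png");crop(s,200,330,160,280,5,"pics/s3.png")
E
```

```text
time_s: 5.5
tcp_pos: [0.4728, -0.0102, 0.1383]
eef_rot: [-112.0, 89.5, 69.9]
contact_force: [0.1, 0.1, -0.2]
gripper_width: 0.0597
time_s: 5.7
tcp_pos: [0.4729, -0.0109, 0.1389]
eef_rot: [-118.2, 89.5, 63.6]
contact_force: [-0.1, 0.1, -0.2]
gripper_width: 0.0592
t 5.7 tcp [ 0.4729 -0.0109  0.1389] jaw yaw 1.78 toolx [ 0.004  0.008 -1.   ] F [-0.1  0.1 -0.2] w 59.2 J [ 22.   6. -31.  -0. -53. -20.]
units needed [-0.1  -0.83 -0.22] turn 0.0
```

View pics/s3.png

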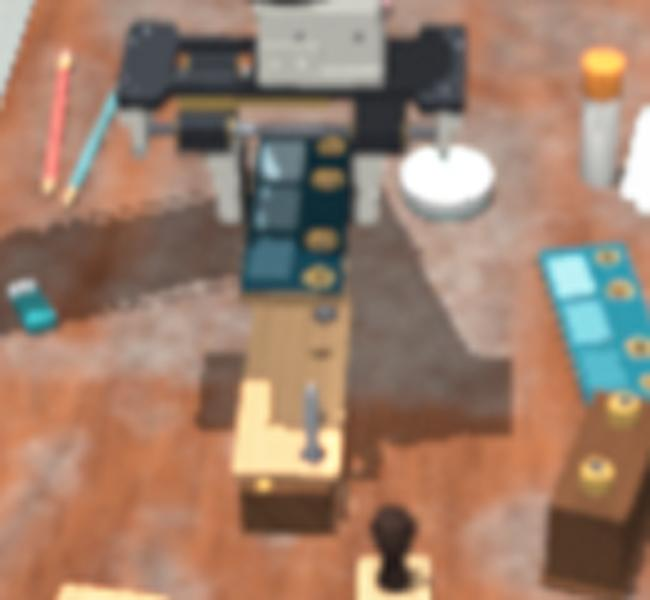

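View pics/t3.png

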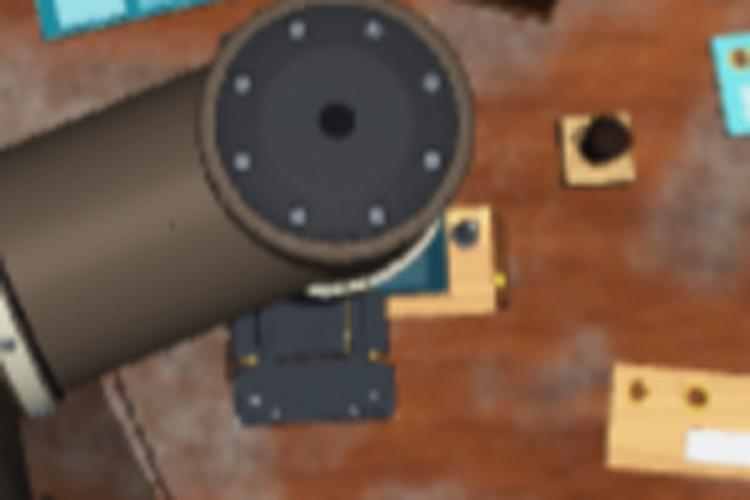

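```bash
cat >> h.py <<'E'
def blobs(n,im,box,lohi,z,f=6,amin=2,amax=60,k=3):
    u0,u1,v0,v1=box
    c=cv2.resize(im[v0:v1,u0:u1],None,fx=f,fy=f,interpolation=cv2.INTER_LINEAR)
    m=cv2.inRange(cv2.cvtColor(c,cv2.COLOR_BGR2HSV),*lohi)
    m=cv2.morphologyEx(m,cv2.MORPH_CLOSE,np.ones((k,k)))
    out=[]
    for q in cv2.findContours(m,cv2.RETR_EXTERNAL,cv2.CHAIN_APPROX_NONE)[0]:
        a=cv2.contourArea(q)/f/f
        if amin<a<amax:
            (cx,cy)=np.array(cv2.minAreaRect(q)[0]);p=np.array([(cx+.5)/f-.5+u0,(cy+.5)/f-.5+v0])
            out.append((p.round(2),round(a,1),plane(n,p,z)[:2].round(4)))
    return out,m
E
python3 - <<'E'
from h import *
s=cv2.imread("pics/side2.png");s0=cv2.imread("pics/side0.png")
o,m=blobs("side",s,(258,271,185,219),((8,90,90),(30,255,255)),.1422)
for q in o: print("eyelet",*q)
cv2.imwrite("pics/e.png",m)
# bore & pin bases in the undisturbed side picture (dark spots on wood at z=.04)
o,m=blobs("side",s0,(255,272,215,256),((0,0,0),(179,255,165)),.04,amin=1)
for q in o: print("dark",*q)
cv2.imwrite("pics/e2.png",m)
# edge of back cover in side view
for p in [(240+103/9-.5,205+128/9-.5),(240+270/9-.5,205+131/9-.5),(240+62/9-.5,205+442/9-.5),(240+250/9-.5,205+450/9-.5)]: print(plane("side",p,.04).round(4))
p=(240+218/9-.5,205+226/9-.5);print("bore a side",plane("side",p,.039).round(4))
E
```

```text
eyelet [263.08 215.  ] 8.5 [ 0.4882 -0.0756]
eyelet [263.75 207.17] 14.0 [ 0.4868 -0.039 ]
eyelet [265.08 195.25] 14.5 [0.4855 0.0197]
eyelet [265.92 188.58] 10.7 [0.4849 0.0543]
dark [256.83 255.17] 2.2 [ 0.4731 -0.1313]
dark [262.25 245.33] 24.2 [ 0.4846 -0.0881]
dark [269.99 242.76] 52.6 [ 0.5061 -0.0753]
dark [264.33 218.92] 27.8 [0.4796 0.0362]
[0.438  0.0346 0.04  ]
[0.4956 0.0365 0.04  ]
[ 0.4426 -0.1267  0.04  ]
[ 0.5025 -0.1267  0.04  ]
bore a side [ 0.4823 -0.0148  0.039 ]
```

View pics/e.png

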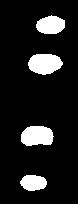

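View pics/e2.png

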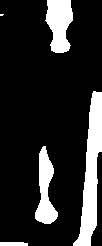

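```bash
python3 -m handwheel '[[[-0.03,-0.4,-0.3,0],[-0.03,-0.4,-0.3,0],[0,-0.07,-0.2,0],[0,0,0,0],[0,0,0,0]]]'
python3 st.py .4705 -.046 .103 1.9
python3 - <<'E'
from h import *
s=vision.capture("side");t=vision.capture("top");cv2.imwrite("pics/side3.png",s);cv2.imwrite("pics/top3.png",t)
crop(s,200,330,160,280,5,"pics/s3.png");crop(t,230,380,180,280,5,"pics/t3.png")
E
```

```text
time_s: 6.3
tcp_pos: [0.4737, -0.0417, 0.1068]
eef_rot: [-129.9, 89.4, 52.3]
contact_force: [0.4, 0.1, 0.3]
gripper_width: 0.0596
t 6.3 tcp [ 0.4737 -0.0417  0.1068] jaw yaw 2.2 toolx [ 0.007  0.009 -1.   ] F [0.4 0.1 0.3] w 59.6 J [ 18.   8. -33.  -0. -48. -16.]
units needed [-0.08 -0.11 -0.1 ] turn -0.06
```

View pics/s3.png

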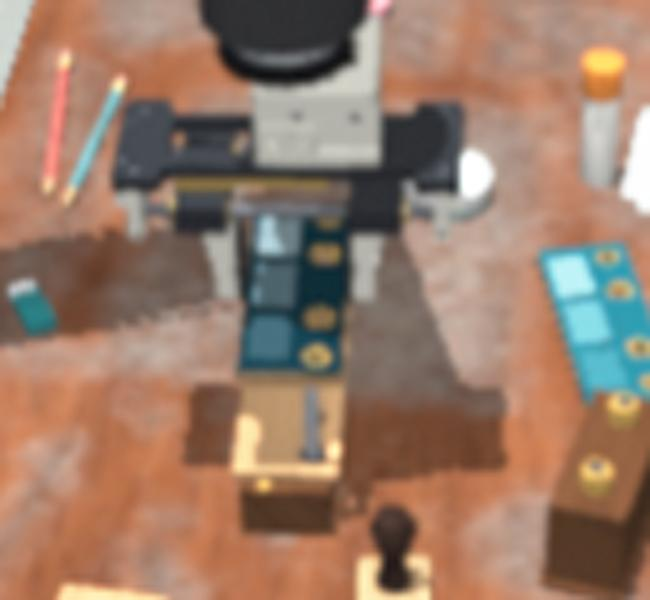

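View pics/t3.png

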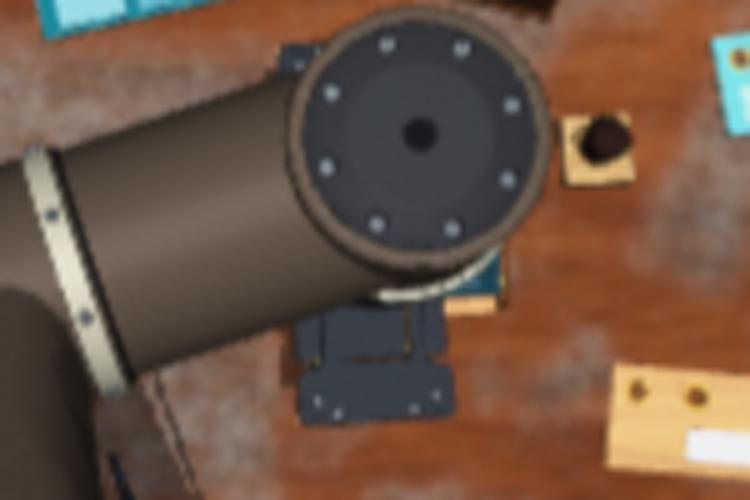

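```bash
cat > hand.py <<'E'
# measure held-board holes in a side picture: args: png, box, z of board top
from h import *
import sys
f=sys.argv[1];box=tuple(int(v) for v in sys.argv[2:6]);z=float(sys.argv[6])
lo=[int(v) for v in sys.argv[7].split(",")] if len(sys.argv)>7 else [8,90,90]
hi=[int(v) for v in sys.argv[8].split(",")] if len(sys.argv)>8 else [30,255,255]
o,m=blobs("side",cv2.imread(f),box,(np.array(lo),np.array(hi)),z,amin=3)
for q in o: print(*q)
cv2.imwrite("pics/e.png",m)
E
python3 hand.py pics/side3.png 258 271 204 236 .110
```

```text
[263.19 230.5 ] 10.7 [ 0.4904 -0.1048]
[263.58 223.  ] 14.6 [ 0.4885 -0.0712]
[264.83 210.25] 12.6 [ 0.4868 -0.0111]
```

View pics/e.png

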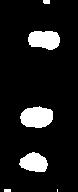

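```bash
python3 -m handwheel '[[[-0.09,-0.12,-0.05,-0.04],[0,0,0,0],[0,0,0,0]]]'
python3 st.py .4702 -.0463 .103 1.9
```

```text
time_s: 6.7
tcp_pos: [0.4705, -0.0459, 0.1058]
eef_rot: [-135.7, 89.2, 46.4]
contact_force: [0.4, 1.2, -1.0]
gripper_width: 0.0594
t 6.7 tcp [ 0.4705 -0.0459  0.1058] jaw yaw 2.07 toolx [ 0.009  0.01  -1.   ] F [ 0.4  1.2 -1. ] w 59.4 J [ 18.   8. -34.  -0. -47. -16.]
units needed [-0.01 -0.01 -0.07] turn -0.03
```

```bash
python3 -m handwheel '[[[-0.02,-0.01,-0.15,-0.03],[0,0,-0.1,0],[0,0,0,0],[0,0,0,0]]]'
python3 st.py .4702 -.0463 .095 1.9
python3 -m handwheel '[[[0,0,-0.1,0],[0,0,-0.05,0],[0,0,0,0],[0,0,0,0]]]'
python3 st.py .4702 -.0463 .095 1.9
```

```text
time_s: 7.1
tcp_pos: [0.4696, -0.0463, 0.095]
eef_rot: [-136.3, 89.2, 45.6]
contact_force: [0.9, 0.8, -0.4]
gripper_width: 0.059
t 7.1 tcp [ 0.4696 -0.0463  0.095 ] jaw yaw 1.89 toolx [ 0.009  0.01  -1.   ] F [ 0.9  0.8 -0.4] w 59.0 J [ 18.   9. -35.  -1. -46. -16.]
units needed [ 0.01  0.   -0.  ] turn 0.0
time_s: 7.5
tcp_pos: [0.4697, -0.0463, 0.0884]
eef_rot: [-135.9, 89.2, 46.0]
contact_force: [0.3, -0.5, 0.1]
gripper_width: 0.0597
t 7.5 tcp [ 0.4697 -0.0463  0.0884] jaw yaw 1.89 toolx [ 0.009  0.01  -1.   ] F [ 0.3 -0.5  0.1] w 59.7 J [ 18.   9. -35.  -1. -45. -16.]
units needed [0.01 0.   0.17] turn 0.0
```

```bash
python3 -m handwheel '[[[0.01,0,-0.15,0],[0,0,-0.15,0],[0,0,-0.15,0],[0,0,0,0],[0,0,0,0]]]'
python3 st.py .4702 -.0463 .05 1.9
python3 - <<'E'
from h import *
s=vision.capture("side");cv2.imwrite("pics/side4.png",s)
crop(s,200,330,160,280,5,"pics/s3.png")
E
```

```text
time_s: 8.0
tcp_pos: [0.4701, -0.0462, 0.0686]
eef_rot: [-135.4, 89.2, 46.5]
contact_force: [0.5, 1.4, 0.2]
gripper_width: 0.0594
t 8.0 tcp [ 0.4701 -0.0462  0.0686] jaw yaw 1.89 toolx [ 0.009  0.01  -1.   ] F [0.5 1.4 0.2] w 59.4 J [ 18.  11. -36.  -1. -42. -16.]
units needed [ 0.   -0.   -0.46] turn 0.0
```

View pics/s3.png

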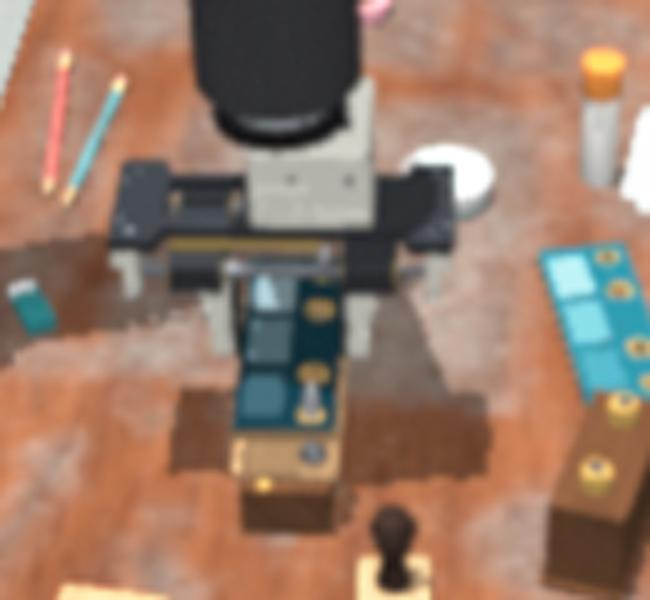

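The near pin pokes through the eyelet at (312,395) in the crop. Lowering and releasing.

```bash
python3 -m handwheel '[[[0,0,-0.2,0],[0,0,-0.2,0],[0,0,-0.1,0],[0,0,0,0],[0,0,0,0]]]'
python3 st.py .4702 -.0463 .0455 1.9
```

```text
time_s: 8.55
tcp_pos: [0.4702, -0.0462, 0.0468]
eef_rot: [-135.7, 89.2, 46.2]
contact_force: [-0.0, 0.2, 0.5]
gripper_width: 0.0595
t 8.55 tcp [ 0.4702 -0.0462  0.0468] jaw yaw 1.89 toolx [ 0.009  0.01  -1.   ] F [-0.   0.2  0.5] w 59.5 J [ 18.  13. -38.  -1. -39. -16.]
units needed [ 0.   -0.   -0.03] turn 0.0
```

```bash
python3 -m handwheel '[[[0,0,-0.02,0],[0,0,0,0],[0,0,0,0],[0,0,0,0],[0,0,0.3,0],[0,0,0.8,0],[0,0,0.9,0],[0,0,0.9,0]]]' 80
python3 -m handwheel '[[[0.5,0.3,0,0.3],[0.8,0.45,0,0.3],[0.8,0.45,0,0.3],[0.8,0.45,0,0.3],[0.7,0.45,0,0.3],[0.6,0.4,0,0.3],[0.2,0.2,0,0.3],[0,0,0,0]]]'
python3 st.py .6572 .0646 .1 12.5
python3 - <<'E'
from h import *
s=vision.capture("side");t=vision.capture("top");cv2.imwrite("pics/side5.png",s);cv2.imwrite("pics/top5.png",t)
crop(s,200,360,160,280,5,"pics/s3.png")
cv2.imwrite("pics/t3.png",t)
E
```

```text
time_s: 9.35
tcp_pos: [0.4664, -0.0473, 0.1616]
eef_rot: [-87.4, 89.6, 94.4]
contact_force: [0.9, 0.8, -0.0]
gripper_width: 0.0801
time_s: 10.15
tcp_pos: [0.6513, 0.0652, 0.1696]
eef_rot: [-145.2, 89.0, 47.5]
contact_force: [0.1, -0.8, -0.4]
gripper_width: 0.0802
t 10.15 tcp [0.6513 0.0652 0.1696] jaw yaw 12.76 toolx [ 0.012  0.013 -1.   ] F [ 0.1 -0.8 -0.4] w 80.2 J [ 23.  20.  -7.  -0. -62. -10.]
units needed [ 0.15 -0.02 -1.74] turn -0.05
```

View pics/s3.png

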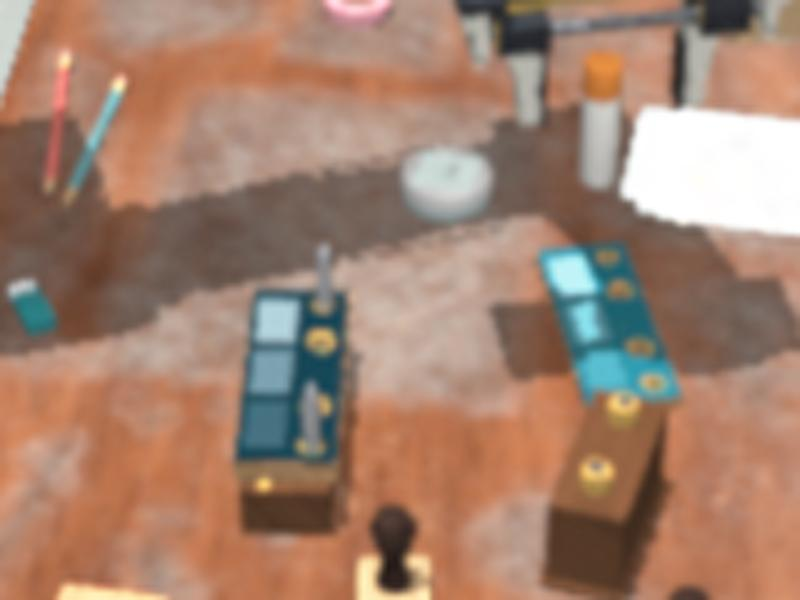

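View pics/t3.png

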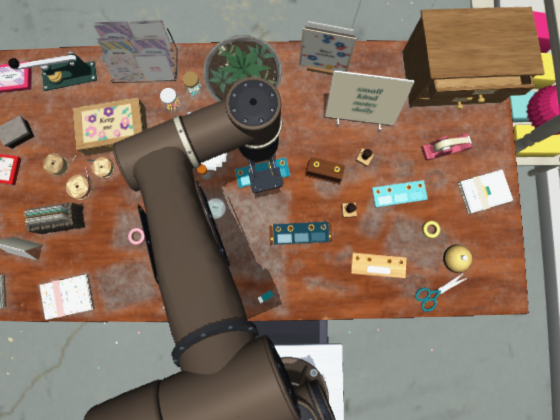

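Darkest is seated on both pins. Next the mid teal board, still where it was at (262,172).

```bash
python3 -m handwheel '[[[0.1,-0.02,-0.5,-0.05],[0,0,-0.9,0],[0,0,-0.9,0],[0,0,-0.8,0],[0,0,-0.4,0],[0,0,0,0],[0,0,0,0]]]'
python3 st.py .6572 .0646 .0045 12.5
python3 - <<'E'
from h import *
t=cv2.imread("pics/top5.png")
c,a,w,m=board("top",t,"teal",(300,233),.048,win=40);print("seated top",c.round(4),a.round(2),np.round(w,1))
s=cv2.imread("pics/side5.png")
o,m=blobs("side",s,(260,270,220,252),(np.array((8,90,90)),np.array((30,255,255))),.048,amin=3)
for q in o: print(*q)
E
```

```text
time_s: 10.95
tcp_pos: [0.6493, 0.0586, 0.0314]
eef_rot: [-151.6, 88.7, 40.5]
contact_force: [0.2, -0.2, 0.4]
gripper_width: 0.0799
t 10.95 tcp [0.6493 0.0586 0.0314] jaw yaw 12.04 toolx [ 0.017  0.014 -1.   ] F [ 0.2 -0.2  0.4] w 79.9 J [ 22.  28. -16.  -1. -45. -10.]
units needed [ 0.2   0.15 -0.67] turn 0.09
seated top [ 0.4686 -0.0461] 1.63 [ 56.8 156.6]
[264.58 240.67] 3.2 [ 0.4905 -0.0762]
[268.5  245.25] 17.4 [ 0.5036 -0.0957]
[263.9  227.25] 14.2 [ 0.483  -0.0145]
```

```bash
python3 -m handwheel '[[[0.2,0.15,0,0.09],[0,0,-0.3,0],[0,0,-0.3,0],[0,0,0,0],[0,0,0,0]]]'
python3 st.py .6572 .0646 .0045 12.5
```

```text
time_s: 11.45
tcp_pos: [0.6601, 0.0657, 0.0101]
eef_rot: [-156.8, 88.3, 35.7]
contact_force: [0.3, -0.6, -0.1]
gripper_width: 0.0803
t 11.45 tcp [0.6601 0.0657 0.0101] jaw yaw 12.52 toolx [ 0.023  0.017 -1.   ] F [ 0.3 -0.6 -0.1] w 80.3 J [ 22.  30. -15.  -1. -43.  -9.]
units needed [-0.07 -0.03 -0.14] turn -0.0
```

```bash
python3 -m handwheel '[[[-0.07,-0.03,-0.14,0],[0,0,0,0],[0,0,0,0]]]'
python3 st.py .6572 .0646 .0045 12.5
python3 -m handwheel '[[[0,0,0,0],[0,0,0,0],[0,0,0,0],[0,0,0,0],[0,0,0,0],[0,0,0,0]]]' 50 20
python3 st.py .6572 .0646 .0045 12.5
```

```text
time_s: 11.75
tcp_pos: [0.6569, 0.0643, 0.0041]
eef_rot: [-156.7, 88.4, 35.9]
contact_force: [-0.3, 0.2, 0.4]
gripper_width: 0.0798
t 11.75 tcp [0.6569 0.0643 0.0041] jaw yaw 12.52 toolx [ 0.023  0.017 -1.   ] F [-0.3  0.2  0.4] w 79.8 J [ 22.  30. -16.  -1. -42.  -9.]
units needed [0.01 0.01 0.01] turn -0.0
time_s: 12.35
tcp_pos: [0.6572, 0.0644, 0.0046]
eef_rot: [-157.0, 88.3, 35.5]
contact_force: [-0.5, 0.1, -0.1]
gripper_width: 0.0594
t 12.35 tcp [0.6572 0.0644 0.0046] jaw yaw 12.52 toolx [ 0.024  0.017 -1.   ] F [-0.5  0.1 -0.1] w 59.4 J [ 22.  30. -16.  -1. -42.  -9.]
units needed [ 0.  0. -0.] turn -0.0
```

```bash
python3 -m handwheel '[[[0,0,0.6,0],[0,0,0.9,0],[0,0,0.9,0],[0,0,0.9,0],[-0.3,-0.2,0.2,-0.4],[-0.6,-0.35,0,-0.4],[-0.8,-0.5,0,-0.4],[-0.8,-0.5,0,-0.4]]]'
python3 -m handwheel '[[[-0.8,-0.5,-0.2,-0.4],[-0.7,-0.4,-0.2,-0.1],[-0.5,-0.3,-0.2,0],[0,0,0,0],[0,0,0,0]]]'
python3 st.py .4705 -.046 .104 1.9
```

```text
time_s: 13.15
tcp_pos: [0.5558, 0.0021, 0.1483]
eef_rot: [-156.6, 88.4, 27.8]
contact_force: [0.0, 0.3, 0.7]
gripper_width: 0.0595
time_s: 13.65
tcp_pos: [0.4682, -0.0497, 0.1249]
eef_rot: [-155.7, 88.3, 25.9]
contact_force: [0.3, -0.5, -0.7]
gripper_width: 0.0592
t 13.65 tcp [ 0.4682 -0.0497  0.1249] jaw yaw 1.57 toolx [ 0.027  0.013 -1.   ] F [ 0.3 -0.5 -0.7] w 59.2 J [ 18.   6. -33.  -0. -49. -16.]
units needed [ 0.06  0.09 -0.52] turn 0.07
```

```bash
python3 -m handwheel '[[[0.06,0.09,-0.25,0.07],[0,0,-0.2,0],[0,0,0,0],[0,0,0,0]]]'
python3 st.py .4705 -.046 .104 1.9
python3 - <<'E'
from h import *
s=vision.capture("side");cv2.imwrite("pics/side6.png",s)
crop(s,200,330,160,280,5,"pics/s3.png")
E
```

```text
time_s: 14.05
tcp_pos: [0.4733, -0.0445, 0.1053]
eef_rot: [-156.4, 88.2, 25.6]
contact_force: [-0.1, -0.6, -1.4]
gripper_width: 0.0593
t 14.05 tcp [ 0.4733 -0.0445  0.1053] jaw yaw 2.02 toolx [ 0.028  0.014 -1.   ] F [-0.1 -0.6 -1.4] w 59.3 J [ 18.   8. -34.  -0. -46. -16.]
units needed [-0.07 -0.04 -0.03] turn -0.02
```

View pics/s3.png

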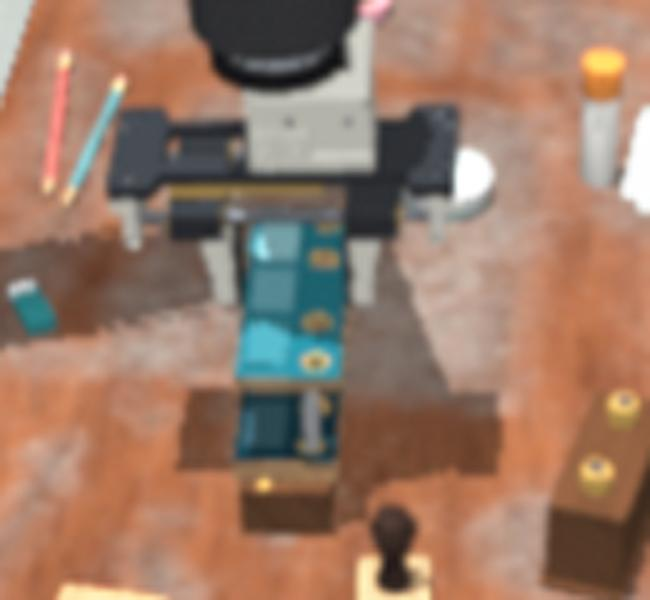

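```bash
python3 hand.py pics/side6.png 258 271 204 236 .1087
python3 - <<'E'
from h import *
h=cv2.cvtColor(cv2.imread("pics/side6.png"),cv2.COLOR_BGR2HSV)
E
```

```text
[262.92 224.  ] 3.6 [ 0.4869 -0.0743]
[264.49 211.24] 4.3 [ 0.486  -0.0143]
```

```bash
python3 -m handwheel '[[[-0.08,-0.04,-0.02,-0.02],[0,0,0,0],[0,0,0,0]]]'
python3 st.py .4702 -.0462 .095 1.9
```

```text
time_s: 14.4
tcp_pos: [0.47, -0.046, 0.1044]
eef_rot: [-156.3, 88.2, 25.7]
contact_force: [0.0, -1.1, -1.2]
gripper_width: 0.0594
t 14.4 tcp [ 0.47   -0.046   0.1044] jaw yaw 1.93 toolx [ 0.028  0.013 -1.   ] F [ 0.  -1.1 -1.2] w 59.4 J [ 18.   8. -35.  -0. -46. -16.]
units needed [ 0.   -0.   -0.24] turn -0.01
```

```bash
python3 -m handwheel '[[[0,0,-0.12,0],[0,0,-0.1,0],[0,0,-0.1,0],[0,0,0,0],[0,0,0,0]]]'
python3 st.py .4702 -.0462 .09 1.9
python3 -m handwheel '[[[0,0,-0.15,0],[0,0,-0.1,0],[0,0,0,0],[0,0,0,0]]]'
python3 st.py .4702 -.0462 .09 1.9
```

```text
time_s: 14.9
tcp_pos: [0.47, -0.0461, 0.0906]
eef_rot: [-156.3, 88.2, 25.6]
contact_force: [0.0, 0.2, -1.4]
gripper_width: 0.0599
t 14.9 tcp [ 0.47   -0.0461  0.0906] jaw yaw 1.91 toolx [ 0.028  0.014 -1.   ] F [ 0.   0.2 -1.4] w 59.9 J [ 18.   9. -36.  -0. -44. -16.]
units needed [ 0.01 -0.   -0.01] turn -0.0
time_s: 15.3
tcp_pos: [0.47, -0.0461, 0.0797]
eef_rot: [-156.4, 88.2, 25.5]
contact_force: [0.3, 0.5, -0.7]
gripper_width: 0.0594
t 15.3 tcp [ 0.47   -0.0461  0.0797] jaw yaw 1.92 toolx [ 0.028  0.013 -1.   ] F [ 0.3  0.5 -0.7] w 59.4 J [ 18.  10. -37.  -0. -42. -16.]
units needed [ 0.   -0.    0.26] turn -0.0
```

Sliding freely. Lower it to TCP 0.055, which puts the board bottom at about 0.050.

```bash
python3 -m handwheel '[[[0,0,-0.2,0],[0,0,-0.2,0],[0,0,-0.15,0],[0,0,0,0],[0,0,0,0]]]'
python3 st.py .4702 -.0462 .0545 1.9
python3 - <<'E'
from h import *
s=vision.capture("side");cv2.imwrite("pics/side7.png",s)
crop(s,200,330,160,280,5,"pics/s3.png")
E
```

```text
time_s: 15.8
tcp_pos: [0.4699, -0.0462, 0.0554]
eef_rot: [-156.2, 88.2, 25.7]
contact_force: [0.4, 1.0, -1.6]
gripper_width: 0.0593
t 15.8 tcp [ 0.4699 -0.0462  0.0554] jaw yaw 1.91 toolx [ 0.028  0.013 -1.   ] F [ 0.4  1.  -1.6] w 59.3 J [ 18.  12. -38.  -0. -39. -16.]
units needed [ 0.01 -0.   -0.02] turn -0.0
```

View pics/s3.png

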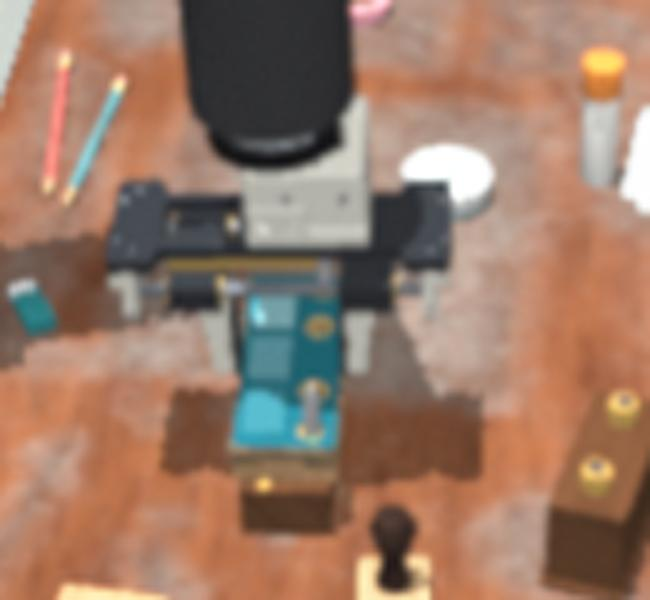

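```bash
python3 -m handwheel '[[[0,0,0,0],[0,0,0,0],[0,0,0,0],[0,0,0,0],[0,0,0.3,0],[0,0,0.8,0],[0,0,0.9,0],[0,0,0.9,0]]]' 80
python3 st.py .586 -.3475 .1 7.4
python3 -m handwheel '[[[0.3,-0.7,0,0.1],[0.4,-0.95,0,0.2],[0.4,-0.95,0,0.2],[0.4,-0.95,0,0.2],[0.4,-0.95,0,0.2],[0.4,-0.95,0,0.2],[0.4,-0.95,0,0],[0,-0.3,0,0]]]'
python3 -m handwheel '[[[0,0,0,0],[0,0,0,0]]]'
python3 st.py .586 -.3475 .1 7.4
```

```text
time_s: 16.65
tcp_pos: [0.4663, -0.047, 0.1713]
eef_rot: [-151.1, 88.8, 30.8]
contact_force: [1.3, 1.0, -0.5]
gripper_width: 0.08
t 16.65 tcp [ 0.4663 -0.047   0.1713] jaw yaw 1.88 toolx [ 0.019  0.011 -1.   ] F [ 1.3  1.  -0.5] w 80.0 J [ 18.   3. -30.  -0. -56. -16.]
units needed [ 2.99 -7.51 -1.78] turn 1.1
time_s: 17.45
tcp_pos: [0.5817, -0.3239, 0.1802]
eef_rot: [-163.4, 87.8, 24.7]
contact_force: [-0.1, -0.6, -0.7]
gripper_width: 0.08
time_s: 17.65
tcp_pos: [0.5809, -0.3257, 0.1789]
eef_rot: [-161.2, 87.9, 26.7]
contact_force: [0.3, -0.7, 0.2]
gripper_width: 0.0799
t 17.65 tcp [ 0.5809 -0.3257  0.1789] jaw yaw 7.87 toolx [ 0.033  0.017 -0.999] F [ 0.3 -0.7  0.2] w 79.9 J [-13.  21.  -5.  -2. -63.  22.]
units needed [ 0.13 -0.55 -1.97] turn -0.09
```

```bash
python3 -m handwheel '[[[0.13,-0.55,-0.5,-0.09],[0,0,-0.6,0],[0,0,-0.6,0],[0,0,0,0]]]'
python3 st.py .586 -.3475 .0045 7.4
python3 - <<'E'
from h import *
s=vision.capture("side");t=vision.capture("top");cv2.imwrite("pics/side8.png",s);cv2.imwrite("pics/top8.png",t)
crop(s,190,360,200,350,4,"pics/s3.png")
for n,im,p in(("side",s,(293,325)),("top",t,(400,193))):
  c,a,w,m=board(n,im,"palest",p,.008);print(n,c.round(4),a.round(2),np.round(w,1))
E
```

```text
time_s: 18.05
tcp_pos: [0.5864, -0.3436, 0.1119]
eef_rot: [-164.1, 87.7, 23.5]
contact_force: [-1.6, 0.7, 0.2]
gripper_width: 0.0803
t 18.05 tcp [ 0.5864 -0.3436  0.1119] jaw yaw 7.63 toolx [ 0.037  0.016 -0.999] F [-1.6  0.7  0.2] w 80.3 J [-15.  25.  -7.  -2. -56.  23.]
units needed [-0.01 -0.1  -2.68] turn -0.05
side [ 0.5866 -0.3491] 7.55 [ 58.9 158.4]
top [ 0.5872 -0.3834] -0.73 [58.  89.9]
```

View pics/s3.png

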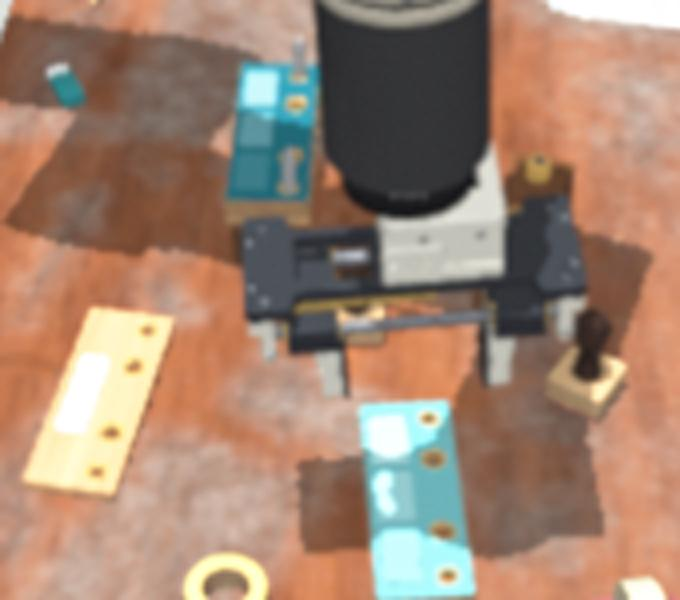

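View pics/top8.png

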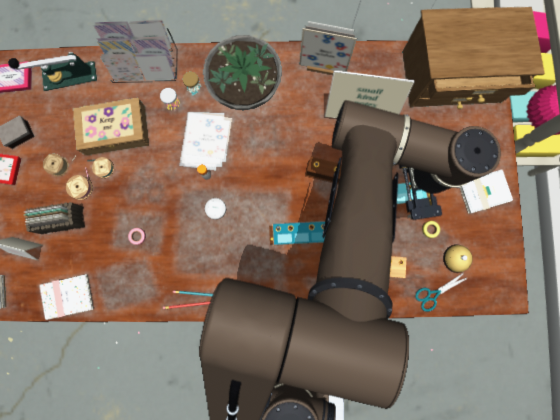

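```bash
python3 -m handwheel '[[[0,-0.1,-0.7,-0.05],[0,0,-0.9,0],[0,0,-0.7,0],[0,0,0,0],[0,0,0,0]]]'
python3 st.py .5868 -.3478 .0045 7.45
```

```text
time_s: 18.65
tcp_pos: [0.5958, -0.3484, 0.0345]
eef_rot: [178.7, 86.7, 6.5]
contact_force: [0.3, -1.3, 0.9]
gripper_width: 0.0802
t 18.65 tcp [ 0.5958 -0.3484  0.0345] jaw yaw 7.81 toolx [ 0.058  0.007 -0.998] F [ 0.3 -1.3  0.9] w 80.2 J [-15.  30. -11.  -2. -46.  24.]
units needed [-0.23  0.01 -0.75] turn -0.07
```

```bash
python3 -m handwheel '[[[-0.2,0,0.5,0],[0,0,1,0],[0,0,1,0],[0,0,1,0],[0,0,1,0],[0,0,0.8,0],[0,0,0.4,0],[0,0,0,0]]]'
python3 st.py .5868 -.3478 .0045 7.45
```

```text
time_s: 19.45
tcp_pos: [0.5893, -0.3485, 0.2971]
eef_rot: [168.6, 85.3, -3.3]
contact_force: [-0.1, -0.2, 0.2]
gripper_width: 0.08
t 19.45 tcp [ 0.5893 -0.3485  0.2971] jaw yaw 8.07 toolx [ 0.082 -0.005 -0.997] F [-0.1 -0.2  0.2] w 80.0 J [-15.  17.   5.  -1. -73.  23.]
units needed [-0.06  0.02 -7.32] turn -0.12
```

```bash
cat > tl.py <<'E'
from st import *
s,a,M=jaw();p=s["tcp_pos"];az=np.arctan2(p[1],p[0])
c,sn=np.cos(az),np.sin(az);x=M[:,0]
print("t",round(s["time_s"],2),p.round(3),"tilt rad %.4f tan %.4f"%(x[0]*c+x[1]*sn,-x[0]*sn+x[1]*c),"yaw",round(a,2),"J",s["joints"].round(1))
E
python3 tl.py
python3 -m handwheel '[[[0,0,-0.9,0],[0,0,-0.9,0],[0,0,-0.9,0],[0,0,0,0],[0,0,0,0],[0,0,0,0]]]' >/dev/null; python3 tl.py
python3 -m handwheel '[[[0,0,0.9,0],[0,0,0.9,0],[0,0,0.9,0],[0,0,0,0],[0,0,0,0],[0,0,0,0]]]' >/dev/null; python3 tl.py
python3 -m handwheel '[[[-0.9,0.2,0,0],[-0.9,0.2,0,0],[-0.9,0.2,0,0],[0,0,0,0],[0,0,0,0],[0,0,0,0]]]' >/dev/null; python3 tl.py
python3 -m handwheel '[[[0.9,-0.2,0,0],[0.9,-0.2,0,0],[0.9,-0.2,0,0],[0,0,0,0],[0,0,0,0],[0,0,0,0]]]' >/dev/null; python3 tl.py
```

```text
t 19.45 [ 0.589 -0.349  0.297] tilt rad 0.0729 tan 0.0376 yaw 8.07 J [-14.9  17.    4.9  -1.  -73.3  23.2]
t 20.05 [ 0.591 -0.349  0.201] tilt rad 0.0916 tan 0.0405 yaw 8.21 J [-14.8  19.4  -4.3  -0.9 -60.6  23.4]
t 20.65 [ 0.593 -0.35   0.326] tilt rad 0.1069 tan 0.0419 yaw 8.29 J [-14.8  15.6   6.4  -0.7 -74.3  23.1]
t 21.25 [ 0.48  -0.325  0.324] tilt rad 0.1005 tan 0.0470 yaw 8.3 J [-15.3   5.2  -6.8  -0.7 -71.7  23.7]
t 21.85 [ 0.595 -0.35   0.319] tilt rad 0.0986 tan 0.0392 yaw 8.32 J [-14.7  16.3   6.5  -0.7 -74.1  23.1]
```

```bash
python3 -m handwheel '[[[0,0.9,0,0],[0,0.9,0,0],[0,0.9,0,0],[0,0,0,0],[0,0,0,0],[0,0,0,0]]]' >/dev/null; python3 tl.py
python3 -m handwheel '[[[0,-0.9,0,0],[0,-0.9,0,0],[0,-0.9,0,0],[0,0,0,0],[0,0,0,0],[0,0,0,0]]]' >/dev/null; python3 tl.py
python3 -m handwheel '[[[0,0,-0.4,0],[0,0,-0.4,0],[0,0,-0.4,0],[0,0,-0.4,0],[0,0,-0.4,0],[0,0,0,0],[0,0,0,0]]]' >/dev/null; python3 tl.py
python3 -m handwheel '[[[0,0,-0.2,0],[0,0,-0.2,0],[0,0,-0.2,0],[0,0,-0.2,0],[0,0,-0.2,0],[0,0,0,0],[0,0,0,0]]]' >/dev/null; python3 tl.py
python3 -m handwheel '[[[0,0,0.2,0],[0,0,0.2,0],[0,0,0.2,0],[0,0,0.2,0],[0,0,0.2,0],[0,0,0,0],[0,0,0,0]]]' >/dev/null; python3 tl.py
```

```text
t 22.45 [ 0.592 -0.24   0.32 ] tilt rad 0.1037 tan 0.0242 yaw 8.2 J [ -4.3  11.   -0.9   0.5 -72.   12.3]
t 23.05 [ 0.59  -0.356  0.32 ] tilt rad 0.0996 tan 0.0400 yaw 7.98 J [-15.3  16.1   6.3  -0.7 -74.1  23.4]
t 23.75 [ 0.591 -0.352  0.24 ] tilt rad 0.1038 tan 0.0408 yaw 8.25 J [-15.   17.7  -1.6  -0.7 -64.3  23.4]
t 24.45 [ 0.592 -0.352  0.199] tilt rad 0.1067 tan 0.0412 yaw 8.3 J [-14.9  19.1  -5.1  -0.7 -59.2  23.4]
t 25.15 [ 0.593 -0.352  0.246] tilt rad 0.1113 tan 0.0419 yaw 8.32 J [-14.9  17.4  -1.3  -0.6 -64.4  23.4]
```

```bash
python3 -m handwheel '[[[-1,0,0,0],[-1,0,0,0],[-1,0,0,0],[-1,0,0,0],[-1,0,0,0],[0,0,0,0],[0,0,0,0],[0,0,0,0]]]' >/dev/null; python3 tl.py
python3 -m handwheel '[[[1,0,0,0],[1,0,0,0],[1,0,0,0],[1,0,0,0],[1,0,0,0],[0,0,0,0],[0,0,0,0],[0,0,0,0]]]' >/dev/null; python3 tl.py
python3 -m handwheel '[[[0,0,0,1],[0,0,0,1],[0,0,0,1],[0,0,0,1],[0,0,0,1],[0,0,0,0],[0,0,0,0],[0,0,0,0]]]' >/dev/null; python3 tl.py
python3 -m handwheel '[[[0,0,0,-1],[0,0,0,-1],[0,0,0,-1],[0,0,0,-1],[0,0,0,-1],[0,0,0,0],[0,0,0,0],[0,0,0,0]]]' >/dev/null; python3 tl.py
```

```text
t 25.95 [ 0.384 -0.35   0.242] tilt rad 0.0966 tan 0.0624 yaw 8.34 J [-21.8   1.8 -20.8  -1.6 -61.   30.8]
t 26.75 [ 0.598 -0.348  0.236] tilt rad 0.1023 tan 0.0391 yaw 8.52 J [-14.4  18.3  -1.4  -0.6 -64.   23.1]
t 27.55 [ 0.594 -0.348  0.238] tilt rad 0.0765 tan 0.0802 yaw 34.1 J [-16.2  18.9   0.9  -3.7 -66.7  51.5]
t 28.35 [ 0.593 -0.348  0.239] tilt rad 0.1055 tan 0.0383 yaw 7.76 J [-14.5  17.7  -2.   -0.5 -63.9  22.3]
```

Tilt is fixed in the tool frame, and vertical moves always add to it in the same world direction. So I'll turn the wrist about 140°, do some vertical strokes to cancel it, and turn back.

```bash
python3 -m handwheel '[[[0,0,0,1],[0,0,0,1],[0,0,0,1],[0,0,0,1],[0,0,0,1],[0,0,0,1],[0,0,0,1],[0,0,0,1]]]' >/dev/null
python3 -m handwheel '[[[0,0,0,1],[0,0,0,1],[0,0,0,1],[0,0,0,1],[0,0,0,1],[0,0,0,1],[0,0,0,1],[0,0,0,1]]]' >/dev/null
python3 -m handwheel '[[[0,0,0,1],[0,0,0,1],[0,0,0,1],[0,0,0,1],[0,0,0,1],[0,0,0,1],[0,0,0,1],[0,0,0,1]]]' >/dev/null; python3 tl.py
python3 -m handwheel '[[[0,0,1,0],[0,0,1,0],[0,0,0.6,0],[0,0,-1,0],[0,0,-1,0],[0,0,-0.6,0],[0,0,0,0],[0,0,0,0]]]' >/dev/null; python3 tl.py
```

```text
t 30.75 [ 0.592 -0.351  0.238] tilt rad -0.0968 tan 0.0668 yaw -45.61 J [-17.4  25.1  10.8  -5.1 -80.3 152.7]
t 31.55 [ 0.593 -0.352  0.24 ] tilt rad -0.0945 tan 0.0674 yaw -44.86 J [-17.5  25.   11.   -5.1 -80.5 153.5]
```

```bash
python3 -m handwheel '[[[-1,0,0,0],[-1,0,0,0],[-1,0,0,0],[-1,0,0,0],[0,0,0,0],[0,0,0,0]]]' >/dev/null; python3 tl.py
python3 -m handwheel '[[[0,1,0,0],[0,1,0,0],[0,1,0,0],[0,1,0,0],[0,0,0,0],[0,0,0,0]]]' >/dev/null; python3 tl.py
python3 -m handwheel '[[[0,0,-0.2,0],[0,0,-0.2,0],[0,0,-0.2,0],[0,0,-0.2,0],[0,0,-0.2,0],[0,0,-0.2,0],[0,0,0,0],[0,0,0,0]]]' >/dev/null; python3 tl.py
python3 -m handwheel '[[[0,0,1,0],[0,0,1,0],[0,0,0,0],[0,0,0,0]]]' >/dev/null; python3 tl.py
python3 -m handwheel '[[[0,0,-1,0],[0,0,-1,0],[0,0,0,0],[0,0,0,0]]]' >/dev/null; python3 tl.py
```

```text
t 32.15 [ 0.431 -0.354  0.248] tilt rad -0.0927 tan 0.0532 yaw -44.58 J [-22.6  12.2  -6.4  -4.6 -75.6 159.2]
t 32.75 [ 0.438 -0.19   0.255] tilt rad -0.0640 tan 0.0776 yaw -44.45 J [ -4.5   3.1 -15.9  -5.6 -73.1 141.7]
t 33.55 [ 0.438 -0.193  0.201] tilt rad -0.0671 tan 0.0761 yaw -44.71 J [ -4.9   5.7 -20.2  -5.9 -66.4 142.5]
t 33.95 [ 0.438 -0.193  0.284] tilt rad -0.0679 tan 0.0754 yaw -44.71 J [ -4.9   2.4 -12.8  -5.5 -77.1 141.4]
t 34.35 [ 0.438 -0.194  0.204] tilt rad -0.0634 tan 0.0757 yaw -44.67 J [ -4.9   5.4 -20.1  -5.8 -66.6 142.5]
```

```bash
python3 -m handwheel '[[[0,0,0,1],[0,0,0,1],[0,0,0,1],[0,0,0,1],[0,0,0,1],[0,0,0,0],[0,0,0,0]]]' >/dev/null; python3 tl.py
python3 -m handwheel '[[[0.8,-0.6,0,0],[0.8,-0.6,0,0],[0.8,-0.6,0,0],[0.8,-0.6,0,0],[0,0,0,0],[0,0,0,0],[0,0,0,0]]]' >/dev/null; python3 tl.py
python3 -m handwheel '[[[0,0,1,0],[0,0,1,0],[0,0,1,0],[0,0,0,0],[0,0,0,0]]]' >/dev/null; python3 tl.py
python3 -m handwheel '[[[0,0,-1,0],[0,0,-1,0],[0,0,-1,0],[0,0,0,0],[0,0,0,0]]]' >/dev/null; python3 tl.py
python3 -m handwheel '[[[-0.8,0.6,0,0],[-0.8,0.6,0,0],[-0.8,0.6,0,0],[-0.8,0.6,0,0],[0,0,0,0],[0,0,0,0],[0,0,0,0]]]' >/dev/null; python3 tl.py
```

```text
t 35.05 [ 0.444 -0.196  0.216] tilt rad -0.0779 tan 0.0424 yaw -18.76 J [ -3.8   5.8 -18.6  -4.1 -69.  166.5]
t 35.75 [ 0.577 -0.296  0.221] tilt rad -0.0745 tan 0.0393 yaw -19.64 J [-12.   20.9   1.7  -3.4 -74.4 173.3]
t 36.25 [ 0.572 -0.292  0.348] tilt rad -0.0742 tan 0.0400 yaw -19.75 J [-11.8  17.5  13.   -3.3 -88.9 172.1]
t 36.75 [ 0.569 -0.291  0.229] tilt rad -0.0676 tan 0.0407 yaw -19.76 J [-11.6  19.6   0.8  -3.4 -74.3 172.8]
t 37.45 [ 0.442 -0.194  0.241] tilt rad -0.0485 tan 0.0466 yaw -19.71 J [ -3.2   3.4 -18.   -3.7 -70.2 164.8]
```

```bash
python3 -m handwheel '[[[0,0,0,-1],[0.8,-0.6,0,0],[0.8,-0.6,0,0],[0.8,-0.6,0,0],[0.8,-0.6,0,0],[0,0,0,0],[0,0,0,0],[0,0,0,0]]]' >/dev/null; python3 tl.py
python3 -m handwheel '[[[-0.8,0.6,0,0],[-0.8,0.6,0,0],[-0.8,0.6,0,0],[-0.8,0.6,0,0],[0,0,0,0],[0,0,0,0],[0,0,0,0]]]' >/dev/null; python3 tl.py
python3 -m handwheel '[[[0.8,-0.6,0,0],[0.8,-0.6,0,0],[0.8,-0.6,0,0],[0.8,-0.6,0,0],[0,0,0,0],[0,0,0,0],[0,0,0,0]]]' >/dev/null; python3 tl.py
python3 -m handwheel '[[[-0.8,0.6,0,0],[-0.8,0.6,0,0],[-0.8,0.6,0,0],[-0.8,0.6,0,0],[0,0,0,0],[0,0,0,0],[0,0,0,0]]]' >/dev/null; python3 tl.py
```

```text
t 38.25 [ 0.581 -0.299  0.242] tilt rad -0.0432 tan 0.0475 yaw -25.08 J [-12.2  19.6   2.6  -3.4 -74.7 168. ]
t 38.95 [ 0.445 -0.199  0.243] tilt rad -0.0377 tan 0.0511 yaw -24.99 J [ -3.9   3.5 -17.7  -3.7 -69.9 160.2]
t 39.65 [ 0.58  -0.302  0.24 ] tilt rad -0.0414 tan 0.0484 yaw -25.05 J [-12.5  19.7   2.5  -3.4 -74.4 168.3]
t 40.35 [ 0.444 -0.202  0.24 ] tilt rad -0.0371 tan 0.0518 yaw -24.95 J [ -4.3   3.6 -18.   -3.8 -69.4 160.6]
```

```bash
A='[[[0,0,0,-1],[0,0,0,-1],[0,0,0,-1],[0,0,0,-1],[0,0,0,-1],[0,0,0,-1],[0,0,0,-1],[0,0,0,-1]]]'; echo
python3 -m handwheel '[[[0,0,0,-1],[0,0,0,-1],[0,0,0,-1],[0,0,0,-1],[0,0,0,-1],[0,0,0,-1],[0,0,0,-1],[0,0,0,-1]]]' >/dev/null; python3 tl.py
python3 -m handwheel '[[[0,0,0,-1],[0,0,0,-1],[0,0,0,-1],[0,0,0,-1],[0,0,0,-1],[0,0,0,-1],[0,0,0,-1],[0,0,0,-1]]]' >/dev/null; python3 tl.py
python3 -m handwheel '[[[0,0,0,-1],[0,0,0,-1],[0,0,0,-1],[0,0,0,-1],[0,0,0,-1],[0,0,0,-1],[0,0,0,-1],[0,0,0,-1]]]' >/dev/null; python3 tl.py
python3 -m handwheel '[[[0,0,0,-1],[0,0,0,-1],[0,0,0,-1],[0,0,0,-1],[0,0,0,-1],[0,0,0,-1],[0,0,0,-1],[0,0,0,-1]]]' >/dev/null; python3 tl.py
```

```text
t 41.15 [ 0.45  -0.205  0.239] tilt rad 0.0057 tan 0.0618 yaw -66.65 J [ -4.4   2.7 -19.2  -3.5 -66.6 119. ]
t 41.95 [ 0.455 -0.209  0.237] tilt rad 0.0424 tan 0.0412 yaw 71.37 J [ -3.2   1.9 -21.   -1.5 -63.9  75.1]
t 42.75 [ 0.46  -0.213  0.235] tilt rad 0.0561 tan 0.0011 yaw 29.4 J [ -1.6   2.1 -22.3   1.4 -62.7  30.4]
t 43.55 [ 0.465 -0.216  0.234] tilt rad 0.0394 tan -0.0380 yaw -12.55 J [ -0.6   3.4 -21.8   3.3 -63.6 -13.4]
```

```bash
python3 -m handwheel '[[[0,0,0,-1],[0,0,0,-1],[0,0,0,-1],[0,0,0,-1],[0,0,0,-1],[0,0,0,-1],[0,0,0,-1],[0,0,0,-1]]]' >/dev/null; python3 tl.py
python3 -m handwheel '[[[0,0,0,-1],[0,0,0,-1],[0,0,0,-1],[0,0,0,-1],[0,0,0,-1],[0,0,0,-1],[0,0,0,-1],[0,0,0,-1]]]' >/dev/null; python3 tl.py
python3 -m handwheel '[[[0,0,0,-1],[0,0,0,-1],[0,0,0,-1],[0,0,0,-1],[0,0,0,-1],[0,0,0,-1],[0,0,0,-1],[0,0,0,0]]]' >/dev/null; python3 tl.py
python3 -m handwheel '[[[0,0,1,0],[0,0,1,0],[0,0,0.9,0],[0,0,0,0],[0,0,-1,0],[0,0,-1,0],[0,0,-1,0],[0,0,0,0]]]' >/dev/null; python3 tl.py
python3 -m handwheel '[[[0,0,1,0],[0,0,1,0],[0,0,0.9,0],[0,0,0,0],[0,0,-1,0],[0,0,-1,0],[0,0,-1,0],[0,0,0,0]]]' >/dev/null; python3 tl.py
```

```text
t 44.35 [ 0.471 -0.219  0.232] tilt rad 0.0003 tan -0.0562 yaw -54.49 J [ -1.    5.7 -19.7   3.2 -66.  -54.9]
t 45.15 [ 0.476 -0.223  0.229] tilt rad -0.0414 tan -0.0436 yaw 83.58 J [ -2.6   7.9 -16.7   1.5 -68.5 -94.5]
t 45.95 [ 0.481 -0.227  0.226] tilt rad -0.0637 tan -0.0116 yaw 46.75 J [  -4.6    9.5  -14.3   -0.7  -69.8 -128.5]
t 46.75 [ 0.484 -0.229  0.222] tilt rad -0.0617 tan -0.0133 yaw 47.78 J [  -4.8    9.9  -14.4   -0.6  -69.3 -127.3]
t 47.55 [ 0.488 -0.233  0.233] tilt rad -0.0485 tan -0.0162 yaw 48.48 J [-4.800e+00  9.400e+00 -1.370e+01 -1.000e-01 -6.990e+01 -1.267e+02]
```

Vertical strokes now reduce it. A few more.

```bash
python3 -m handwheel '[[[0,0,1,0],[0,0,1,0],[0,0,0.9,0],[0,0,0,0],[0,0,-1,0],[0,0,-1,0],[0,0,-1,0],[0,0,0,0]]]' >/dev/null; python3 tl.py
python3 -m handwheel '[[[0,0,1,0],[0,0,1,0],[0,0,0.9,0],[0,0,0,0],[0,0,-1,0],[0,0,-1,0],[0,0,-1,0],[0,0,0,0]]]' >/dev/null; python3 tl.py
python3 -m handwheel '[[[0,0,1,0],[0,0,1,0],[0,0,0.9,0],[0,0,0,0],[0,0,-1,0],[0,0,-1,0],[0,0,-1,0],[0,0,0,0]]]' >/dev/null; python3 tl.py
python3 -m handwheel '[[[0,0,1,0],[0,0,1,0],[0,0,0.9,0],[0,0,0,0],[0,0,-1,0],[0,0,-1,0],[0,0,-1,0],[0,0,0,0]]]' >/dev/null; python3 tl.py
```

```text
t 48.35 [ 0.492 -0.238  0.255] tilt rad -0.0242 tan -0.0180 yaw 48.92 J [  -4.9    8.3  -12.3    0.5  -71.1 -126.4]
t 49.15 [ 0.497 -0.243  0.283] tilt rad 0.0061 tan -0.0192 yaw 49.18 J [  -4.9    6.9  -10.5    1.2  -72.7 -126.3]
t 49.95 [ 0.5   -0.248  0.316] tilt rad 0.0403 tan -0.0199 yaw 49.32 J [  -4.9    5.3   -8.5    2.   -74.5 -126.3]
t 50.75 [ 0.501 -0.253  0.351] tilt rad 0.0766 tan -0.0200 yaw 49.35 J [  -4.9    3.7   -6.2    2.8  -76.4 -126.3]
```

```bash
python3 -m handwheel '[[[0,0,0,1],[0,0,0,1],[0,0,0,1],[0,0,0,1],[0,0,0,1],[0,0,0,1],[0,0,0,1],[0,0,0,1]]]' >/dev/null
python3 -m handwheel '[[[0,0,0,1],[0,0,0,1],[0,0,0,1],[0,0,0,1],[0,0,0,1],[0,0,0,1],[0,0,0,1],[0,0,0,1]]]' >/dev/null
python3 -m handwheel '[[[0,0,0,1],[0,0,0,1],[0,0,0,1],[0,0,0,1],[0,0,0,1],[0,0,0,1],[0,0,0,1],[0,0,0,1]]]' >/dev/null; python3 tl.py
python3 -m handwheel '[[[0,0,0,1],[0,0,0,1],[0,0,0,1],[0,0,0,1],[0,0,0,1],[0,0,0,1],[0,0,0,1],[0,0,0,1]]]' >/dev/null; python3 tl.py
python3 -m handwheel '[[[0,0,0,1],[0,0,0,1],[0,0,0,1],[0,0,0,1],[0,0,0,0],[0,0,0,0]]]' >/dev/null; python3 tl.py
```

```text
t 53.15 [ 0.511 -0.272  0.484] tilt rad 0.0280 tan 0.1528 yaw -4.81 J [-14.5   7.5  18.6  -8.2 -97.3   8.7]
t 53.95 [ 0.506 -0.278  0.527] tilt rad -0.0426 tan 0.1378 yaw 37.41 J [ -15.3   10.9   28.3   -8.7 -107.8   50.4]
t 54.55 [ 0.501 -0.282  0.555] tilt rad -0.0613 tan 0.1111 yaw 58.53 J [ -14.9   12.1   33.2   -7.7 -112.7   70.8]
```

```bash
python3 -m handwheel '[[[0,0,-0.8,0],[0,0,-0.8,0],[0,0,-0.8,0],[0,0,0,0],[0,0,0,0],[0,0,0,0]]]' >/dev/null; python3 tl.py
python3 -m handwheel '[[[0,0,-0.8,0],[0,0,-0.8,0],[0,0,-0.8,0],[0,0,0,0],[0,0,0,0],[0,0,0,0]]]' >/dev/null; python3 tl.py
python3 -m handwheel '[[[0,0,-0.4,0],[0,0,-0.4,0],[0,0,-0.4,0],[0,0,-0.4,0],[0,0,0,0],[0,0,0,0]]]' >/dev/null; python3 tl.py
```

```text
t 55.15 [ 0.499 -0.284  0.47 ] tilt rad -0.0452 tan 0.1105 yaw 57.99 J [ -14.9    9.6   19.    -6.9 -100.2   71.9]
t 55.75 [ 0.503 -0.286  0.386] tilt rad -0.0261 tan 0.1112 yaw 57.96 J [-14.9   9.2   8.   -6.6 -88.7  73.1]
t 56.35 [ 0.509 -0.289  0.334] tilt rad -0.0067 tan 0.1123 yaw 58.07 J [-14.9   9.6   2.1  -6.4 -81.3  73.9]
```

```bash
python3 -m handwheel '[[[0,0,0,1],[0,0,0,1],[0,0,0,1],[0,0,0,1],[0,0,0,1],[0,0,0,1],[0,0,0,1],[0,0,0,0]]]' >/dev/null; python3 tl.py
python3 -m handwheel '[[[0,0,0,1],[0,0,0,1],[0,0,0,1],[0,0,0,1],[0,0,0,1],[0,0,0,1],[0,0,0,1],[0,0,0,0]]]' >/dev/null; python3 tl.py
```

```text
t 57.15 [ 0.513 -0.292  0.351] tilt rad -0.0533 tan 0.0925 yaw -85.43 J [-14.8  11.7   6.5  -5.9 -86.5 109.8]
t 57.95 [ 0.516 -0.294  0.362] tilt rad -0.0832 tan 0.0492 yaw -50.32 J [-13.6  12.9   8.8  -4.  -89.7 143.4]
```

```bash
python3 -m handwheel '[[[0,0,0,1],[0,0,0,1],[0,0,0,1],[0,0,0,1],[0,0,0,0],[0,0,0,0]]]' >/dev/null; python3 tl.py
python3 -m handwheel '[[[0,0,-0.8,0],[0,0,-0.8,0],[0,0,-0.8,0],[0,0,0,0],[0,0,0,0]]]' >/dev/null; python3 tl.py
python3 -m handwheel '[[[0,0,0.8,0],[0,0,0.8,0],[0,0,0.8,0],[0,0,0,0],[0,0,0,0]]]' >/dev/null; python3 tl.py
```

```text
t 58.55 [ 0.517 -0.295  0.367] tilt rad -0.0871 tan 0.0203 yaw -31.21 J [-12.7  13.2   9.2  -2.6 -90.5 161.5]
t 59.05 [ 0.518 -0.296  0.273] tilt rad -0.0796 tan 0.0223 yaw -32.35 J [-12.7  14.7  -0.7  -2.6 -78.6 161. ]
t 59.55 [ 0.519 -0.298  0.382] tilt rad -0.0698 tan 0.0229 yaw -32.83 J [-12.8  12.6  10.3  -2.4 -91.1 159.9]
```

```bash
python3 -m handwheel '[[[0,0,-0.8,0],[0,0,-0.8,0],[0,0,-0.8,0],[0,0,0,0],[0,0,0,0]]]' >/dev/null; python3 tl.py
python3 -m handwheel '[[[0,0,0.6,0],[0,0,0.6,0],[0,0,0.6,0],[0,0,0,0],[0,0,0,0]]]' >/dev/null; python3 tl.py
python3 -m handwheel '[[[0,0,-0.8,0],[0,0,-0.8,0],[0,0,-0.8,0],[0,0,0,0],[0,0,0,0]]]' >/dev/null; python3 tl.py
python3 -m handwheel '[[[0,0,0.6,0],[0,0,0.6,0],[0,0,0.6,0],[0,0,0,0],[0,0,0,0]]]' >/dev/null; python3 tl.py
```

```text
t 60.05 [ 0.52  -0.299  0.29 ] tilt rad -0.0596 tan 0.0237 yaw -33.07 J [-12.8  13.7   0.3  -2.3 -79.4 160.2]
t 60.55 [ 0.521 -0.3    0.374] tilt rad -0.0506 tan 0.0236 yaw -33.16 J [-12.8  12.3   8.8  -2.1 -88.9 159.7]
t 61.05 [ 0.522 -0.301  0.281] tilt rad -0.0424 tan 0.0240 yaw -33.19 J [-12.8  13.6  -1.1  -2.1 -77.2 160.1]
t 61.55 [ 0.523 -0.303  0.365] tilt rad -0.0338 tan 0.0238 yaw -33.19 J [-12.8  12.    7.3  -1.9 -86.8 159.7]
```

```bash
python3 -m handwheel '[[[0,0,-0.8,0],[0,0,-0.8,0],[0,0,-0.8,0],[0,0,0,0],[0,0,0,0]]]' >/dev/null; python3 tl.py
python3 -m handwheel '[[[0,0,0.6,0],[0,0,0.6,0],[0,0,0.6,0],[0,0,0,0],[0,0,0,0]]]' >/dev/null; python3 tl.py
python3 -m handwheel '[[[0,0,-0.9,0],[0,0,-0.9,0],[0,0,-0.9,0],[0,0,-0.8,0],[0,0,0,0],[0,0,0,0]]]' >/dev/null; python3 tl.py
```

```text
t 62.05 [ 0.524 -0.304  0.272] tilt rad -0.0257 tan 0.0241 yaw -33.19 J [-12.8  13.5  -2.4  -1.8 -75.  160.1]
t 62.55 [ 0.525 -0.305  0.356] tilt rad -0.0173 tan 0.0239 yaw -33.17 J [-12.8  11.8   5.8  -1.6 -84.6 159.8]
t 63.15 [ 0.526 -0.306  0.219] tilt rad -0.0080 tan 0.0244 yaw -33.16 J [-12.8  15.   -7.7  -1.6 -67.4 160.2]
```

```bash
python3 -m handwheel '[[[0,0,0,-1],[0,0,0,-1],[0,0,0,-1],[0,0,0,-1],[0,0,0,-1],[0,0,0,-1],[0,0,0,-1],[0,0,0,-1]]]' >/dev/null; python3 tl.py
python3 -m handwheel '[[[0,0,0,-1],[0,0,0,-1],[0,0,0,-1],[0,0,0,-1],[0,0,0,-1],[0,0,0,-1],[0,0,0,-1],[0,0,0,-1]]]' >/dev/null; python3 tl.py
python3 -m handwheel '[[[0,0,0,-1],[0,0,0,-1],[0,0,0,-1],[0,0,0,-1],[0,0,0,-1],[0,0,0,-1],[0,0,0,-1],[0,0,0,-1]]]' >/dev/null; python3 tl.py
```

```text
t 63.95 [ 0.534 -0.31   0.239] tilt rad 0.0326 tan 0.0197 yaw -74.56 J [-12.4  13.6  -7.2  -0.5 -67.  118. ]
t 64.75 [ 0.542 -0.314  0.263] tilt rad 0.0644 tan -0.0121 yaw 63.75 J [-11.1  12.5  -6.7   2.  -67.5  74.1]
t 65.55 [ 0.548 -0.317  0.286] tilt rad 0.0672 tan -0.0568 yaw 22.02 J [ -9.7  12.5  -4.8   4.7 -70.3  30.2]
```

```bash
python3 -m handwheel '[[[0,0,0,-1],[0,0,0,0],[0,0,0,-1],[0,0,0,0],[0,0,0,-1],[0,0,0,0],[0,0,0,0],[0,0,0,0]]]' >/dev/null; python3 tl.py
python3 -m handwheel '[[[0,0,-0.8,0],[0,0,0,0],[0,0,0,0],[0,0,-0.8,0],[0,0,0,0],[0,0,0,0]]]' >/dev/null; python3 tl.py
python3 -m handwheel '[[[0,0,-0.3,0],[0,0,-0.3,0],[0,0,-0.3,0],[0,0,-0.3,0],[0,0,0,0],[0,0,0,0]]]' >/dev/null; python3 tl.py
```

```text
t 66.35 [ 0.552 -0.318  0.3  ] tilt rad 0.0665 tan -0.0704 yaw 7.7 J [ -9.3  12.6  -3.3   5.4 -72.   15.4]
t 66.95 [ 0.554 -0.32   0.242] tilt rad 0.0745 tan -0.0700 yaw 8.24 J [ -9.4  14.2  -8.9   5.8 -64.4  15.1]
t 67.55 [ 0.555 -0.32   0.193] tilt rad 0.0782 tan -0.0696 yaw 8.3 J [ -9.4  16.1 -13.1   6.3 -58.2  14.4]
```

```bash
sed -i 's/"yaw",round/"W",x[:2].round(4),"yaw",round/' tl.py; python3 tl.py
python3 -m handwheel '[[[-1,0.6,0,0],[-1,0.6,0,0],[-1,0.6,0,0],[-1,0.6,0,0],[0,0,0,0],[0,0,0,0]]]' >/dev/null; python3 tl.py
python3 -m handwheel '[[[1,-0.6,0,0],[1,-0.6,0,0],[1,-0.6,0,0],[1,-0.6,0,0],[0,0,0,0],[0,0,0,0]]]' >/dev/null; python3 tl.py
python3 -m handwheel '[[[0.6,1,0,0],[0.6,1,0,0],[0.6,1,0,0],[0.6,1,0,0],[0,0,0,0],[0,0,0,0]]]' >/dev/null; python3 tl.py
python3 -m handwheel '[[[-0.6,-1,0,0],[-0.6,-1,0,0],[-0.6,-1,0,0],[-0.6,-1,0,0],[0,0,0,0],[0,0,0,0]]]' >/dev/null; python3 tl.py
```

```text
t 67.55 [ 0.555 -0.32   0.193] tilt rad 0.0782 tan -0.0696 W [ 0.0329 -0.0994] yaw 8.3 J [ -9.4  16.1 -13.1   6.3 -58.2  14.4]
t 68.15 [ 0.391 -0.223  0.192] tilt rad 0.0784 tan -0.0706 W [ 0.0331 -0.1002] yaw 8.3 J [  0.8  -2.5 -35.4   7.  -55.5   3.5]
t 68.75 [ 0.561 -0.326  0.192] tilt rad 0.0838 tan -0.0686 W [ 0.0379 -0.1015] yaw 8.37 J [ -9.8  16.6 -12.5   6.3 -57.9  14.9]
t 69.35 [ 0.659 -0.162  0.191] tilt rad 0.0600 tan -0.0904 W [ 0.0368 -0.1021] yaw 8.14 J [  6.1  20.2  -7.7   6.9 -60.8  -1.3]
t 69.95 [ 0.555 -0.328  0.193] tilt rad 0.0854 tan -0.0690 W [ 0.0385 -0.1029] yaw 8.16 J [-10.   16.2 -13.1   6.4 -57.7  14.8]
```

```bash
python3 -m handwheel '[[[-0.6,0.75,0.25,0],[-0.6,0.75,0.25,0],[-0.6,0.75,0.25,0],[-0.6,0.75,0.25,0],[-0.2,0,0,0],[0,0,0,0],[0,0,0,0]]]' >/dev/null; python3 tl.py
python3 -m handwheel '[[[0,0,0,-1],[0,0,0,-1],[0,0,0,-1],[0,0,0,-1],[0,0,0,-1],[0,0,0,-1],[0,0,0,-1],[0,0,0,-1]]]' >/dev/null; python3 tl.py
python3 -m handwheel '[[[0,0,0,-1],[0,0,0,-1],[0,0,0,-1],[0,0,0,-1],[0,0,0,-1],[0,0,0,-1],[0,0,0,-1],[0,0,0,-1]]]' >/dev/null; python3 tl.py
```

```text
t 70.65 [ 0.448 -0.204  0.233] tilt rad 0.0792 tan -0.0765 W [ 0.0403 -0.1025] yaw 8.16 J [  3.3  -0.1 -27.2   6.9 -61.    1.5]
t 71.45 [ 0.453 -0.209  0.229] tilt rad 0.0014 tan -0.1129 W [-0.046  -0.1031] yaw -33.67 J [  2.5   3.9 -23.5   6.4 -65.6 -39.1]
t 72.25 [ 0.459 -0.214  0.221] tilt rad -0.0858 tan -0.0873 W [-0.1147 -0.0428] yaw -75.79 J [ -0.8   8.2 -18.2   2.7 -70.2 -76.1]
```

```bash
python3 -m handwheel '[[[0,0,0,-1],[0,0,0,-1],[0,0,0,-1],[0,0,0,-1],[0,0,0,-1],[0,0,0,-1],[0,0,0,-1],[0,0,0,-1]]]' >/dev/null; python3 tl.py
python3 -m handwheel '[[[0,0,1,0],[0,0,1,0],[0,0,0,0],[0,0,-1,0],[0,0,-1,0],[0,0,0,0],[0,0,0,0]]]' >/dev/null; python3 tl.py
python3 -m handwheel '[[[0,0,1,0],[0,0,1,0],[0,0,0,0],[0,0,-1,0],[0,0,-1,0],[0,0,0,0],[0,0,0,0]]]' >/dev/null; python3 tl.py
```

```text
t 73.05 [ 0.465 -0.221  0.213] tilt rad -0.1344 tan -0.0093 W [-0.1254  0.0493] yaw 62.06 J [  -5.2   11.   -13.9   -2.3  -72.6 -111.9]
t 73.75 [ 0.469 -0.227  0.209] tilt rad -0.1399 tan -0.0124 W [-0.1313  0.0498] yaw 61.44 J [  -5.9   12.   -13.2   -2.2  -72.6 -112. ]
t 74.45 [ 0.475 -0.231  0.223] tilt rad -0.1273 tan -0.0132 W [-0.1203  0.0439] yaw 61.38 J [  -6.1   11.6  -11.9   -1.8  -73.6 -112. ]
```

```bash
python3 -m handwheel '[[[0,0,1,0],[0,0,1,0],[0,0,0,0],[0,0,-1,0],[0,0,-1,0],[0,0,0,0],[0,0,0,0]]]' >/dev/null; python3 tl.py
python3 -m handwheel '[[[0,0,1,0],[0,0,1,0],[0,0,0,0],[0,0,-1,0],[0,0,-1,0],[0,0,0,0],[0,0,0,0]]]' >/dev/null; python3 tl.py
python3 -m handwheel '[[[0,0,1,0],[0,0,1,0],[0,0,0,0],[0,0,-1,0],[0,0,-1,0],[0,0,0,0],[0,0,0,0]]]' >/dev/null; python3 tl.py
```

```text
t 75.15 [ 0.481 -0.235  0.243] tilt rad -0.1066 tan -0.0124 W [-0.1012  0.0356] yaw 61.42 J [  -6.1   10.7  -10.3   -1.5  -75.  -112.1]
t 75.85 [ 0.486 -0.238  0.266] tilt rad -0.0837 tan -0.0115 W [-0.0802  0.0265] yaw 61.47 J [  -6.1    9.7   -8.7   -1.1  -76.4 -112.2]
t 76.55 [ 0.491 -0.241  0.289] tilt rad -0.0605 tan -0.0106 W [-0.059   0.0172] yaw 61.51 J [  -6.1    8.7   -7.    -0.6  -77.8 -112.2]
```

```bash
python3 -m handwheel '[[[0,0,0.7,0],[0,0,0.7,0],[0,0,0,0],[0,0,-1,0],[0,0,-1,0],[0,0,0,0],[0,0,0,0]]]' >/dev/null; python3 tl.py
python3 -m handwheel '[[[0,0,0.7,0],[0,0,0.7,0],[0,0,0,0],[0,0,-1,0],[0,0,-1,0],[0,0,0,0],[0,0,0,0]]]' >/dev/null; python3 tl.py
```

```text
t 77.25 [ 0.496 -0.244  0.286] tilt rad -0.0384 tan -0.0094 W [-0.0386  0.0085] yaw 61.56 J [  -6.1    8.5   -7.7   -0.3  -76.1 -112.3]
t 77.95 [ 0.501 -0.247  0.282] tilt rad -0.0170 tan -0.0081 W [-0.0188  0.0002] yaw 61.61 J [-6.100e+00  8.400e+00 -8.500e+00  1.000e-01 -7.420e+01 -1.123e+02]
```

```bash
python3 -m handwheel '[[[0,0,-0.3,0],[0,0,-0.3,0],[0,0,-0.3,0],[0,0,-0.3,0],[0,0,-0.3,0],[0,0,-0.3,0],[0,0,0,0],[0,0,0,0]]]' >/dev/null; python3 tl.py
python3 -m handwheel '[[[0,0,0,0.5],[0,0,0,0.5],[0,0,0,0.5],[0,0,0,0.5],[0,0,0,0.5],[0,0,0,0.5],[0,0,0,0],[0,0,0,0]]]' >/dev/null; python3 tl.py
python3 -m handwheel '[[[0,0,0,0.02],[0,0,0,0.02],[0,0,0,0.02],[0,0,0,0.02],[0,0,0,0.02],[0,0,0,0.02],[0,0,0,0],[0,0,0,0]]]' >/dev/null; python3 tl.py
```

```text
t 78.75 [ 0.503 -0.248  0.209] tilt rad -0.0118 tan -0.0076 W [-0.014  -0.0016] yaw 61.63 J [  -6.1   11.   -15.     0.2  -64.8 -112.3]
t 79.55 [ 0.505 -0.249  0.213] tilt rad -0.0040 tan -0.0098 W [-0.0079 -0.007 ] yaw 77.18 J [ -6.   10.7 -14.9   0.5 -64.7 -97.1]
t 80.35 [ 0.505 -0.249  0.213] tilt rad -0.0034 tan -0.0098 W [-0.0074 -0.0073] yaw 77.68 J [ -6.   10.7 -14.9   0.5 -64.8 -96.6]
```

```bash
python3 -m handwheel '[[[0,0,0,0.5],[0,0,0,0.5],[0,0,0,0.5],[0,0,0,0.5],[0,0,0,0.5],[0,0,0,0.5],[0,0,0,0.5],[0,0,0,0.5]]]' >/dev/null; python3 tl.py
python3 -m handwheel '[[[0,0,0,0.5],[0,0,0,0.5],[0,0,0,0.5],[0,0,0,0.5],[0,0,0,0.5],[0,0,0,0.5],[0,0,0,0.5],[0,0,0,0.5]]]' >/dev/null; python3 tl.py
python3 -m handwheel '[[[0,0,0,0.5],[0,0,0,0.5],[0,0,0,0.5],[0,0,0,0.5],[0,0,0,0.5],[0,0,0,0.5],[0,0,0,0.5],[0,0,0,0.5]]]' >/dev/null; python3 tl.py
```

```text
t 81.15 [ 0.505 -0.249  0.213] tilt rad 0.0001 tan -0.0104 W [-0.0045 -0.0094] yaw -81.57 J [ -5.9  10.6 -15.1   0.6 -64.5 -76. ]
t 81.95 [ 0.505 -0.249  0.213] tilt rad 0.0037 tan -0.0098 W [-0.0011 -0.0104] yaw -60.73 J [ -5.9  10.5 -15.3   0.7 -64.2 -55.2]
t 82.75 [ 0.505 -0.249  0.213] tilt rad 0.0067 tan -0.0080 W [ 0.0025 -0.0101] yaw -39.88 J [ -5.9  10.4 -15.4   0.6 -64.  -34.3]
```

```bash
python3 -m handwheel '[[[0.13,-0.15,-0.1,0.55],[0.13,-0.15,-0.1,0.55],[0.13,-0.15,-0.1,0.55],[0.13,-0.15,-0.1,0.55],[0.13,-0.15,-0.1,0.55],[0.13,-0.15,-0.1,0.55],[0.13,-0.15,-0.1,0.55],[0.13,-0.15,-0.1,0.55]]]' >/dev/null; python3 tl.py
python3 -m handwheel '[[[0.13,-0.15,-0.1,0.55],[0.13,-0.15,-0.1,0.55],[0.13,-0.15,-0.1,0.55],[0.13,-0.15,-0.1,0.55],[0.13,-0.15,-0.1,0.55],[0.13,-0.15,-0.1,0.55],[0.13,-0.15,-0.1,0.55],[0.13,-0.15,-0.1,0.55]]]' >/dev/null; python3 tl.py;
python3 -m handwheel '[[[0,0,0,0],[0,0,0,0]]]' >/dev/null;  python3 st.py .5868 -.3478 .1 7.45
python3 - <<'E'
from h import *
s=vision.capture("side");t=vision.capture("top");cv2.imwrite("pics/side9.png",s);cv2.imwrite("pics/top9.png",t)
c,a,w,m=board("side",s,"palest",(293,325),.008);print(c.round(4),a.round(2),np.round(w,1))
E
```

```text
t 83.55 [ 0.548 -0.298  0.18 ] tilt rad 0.0108 tan -0.0033 W [ 0.0079 -0.008 ] yaw -16.9 J [-10.4  17.3 -10.5   0.4 -61.7  -6.7]
t 84.35 [ 0.591 -0.348  0.146] tilt rad 0.0096 tan 0.0007 W [ 0.0087 -0.0042] yaw 6.04 J [-14.2  24.4  -4.4   0.1 -60.7  20.2]
t 84.55 tcp [ 0.5913 -0.3484  0.1447] jaw yaw 5.96 toolx [ 0.007 -0.004 -1.   ] F [ 0.2 -0.6  1. ] w 79.8 J [-14.  25.  -4.   0. -61.  20.]
units needed [-0.11  0.02 -1.12] turn 0.3
[ 0.5868 -0.349 ] 7.44 [ 59.2 158.4]
```

View pics/side9.png

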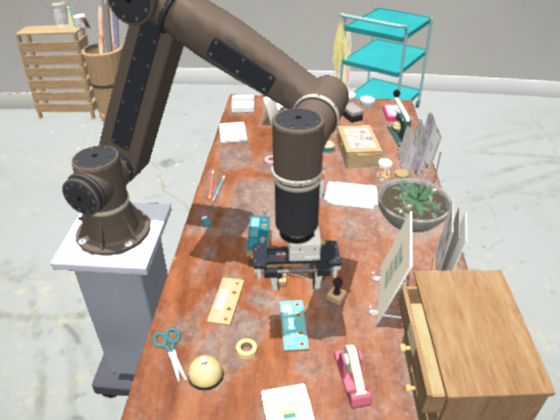

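Tilt is down to 0.008 rad. From now on I use small steps only, since the drift grows with step size. The palest board hasn't moved. The cover seems to have been knocked (now near (226,300)), so I'll re-measure it later.

```bash
python3 -m handwheel '[[[-0.05,0,-0.3,0.1],[-0.05,0,-0.3,0.1],[0,0,-0.3,0.1],[0,0,-0.3,0],[0,0,-0.3,0],[0,0,-0.3,0],[0,0,-0.3,0],[0,0,0,0]]]' >/dev/null;  python3 st.py .5868 -.3478 .0045 7.45
```

```text
t 85.45 tcp [ 0.5851 -0.3469  0.0525] jaw yaw 7.54 toolx [ 0.006 -0.003 -1.   ] F [-0.4  0.   0.7] w 80.0 J [-14.  29. -10.   0. -50.  22.]
units needed [ 0.04 -0.02 -1.2 ] turn -0.02
```

```bash
python3 -m handwheel '[[[0.04,-0.02,-0.3,-0.02],[0,0,-0.3,0],[0,0,-0.3,0],[0,0,-0.25,0],[0,0,0,0],[0,0,0,0]]]' >/dev/null;  python3 st.py .5868 -.3478 .0045 7.45
```

```text
t 86.05 tcp [ 0.5873 -0.348   0.0022] jaw yaw 7.44 toolx [ 0.006 -0.003 -1.   ] F [ 0.8 -0.1 -0.6] w 79.8 J [-14.  32. -12.   0. -45.  22.]
units needed [-0.01  0.01  0.06] turn 0.0
```

```bash
python3 -m handwheel '[[[0,0,0.06,0],[0,0,0,0],[0,0,0,0],[0,0,0,0],[0,0,0,0],[0,0,0,0],[0,0,0,0]]]' 50 20 >/dev/null;  python3 st.py .5868 -.3478 .0045 7.45
python3 -m handwheel '[[[0,0,0.3,0],[0,0,0.4,0],[0,0,0.4,0],[0,0,0.4,0],[0,0,0.4,0],[0,0,0.4,0],[0,0,0.4,0],[0,0,0.3,0]]]' >/dev/null;  python3 st.py .4702 -.0462 .115 1.9
```

```text
t 86.75 tcp [ 0.5884 -0.3483  0.0071] jaw yaw 7.45 toolx [ 0.009 -0.004 -1.   ] F [-0.6  0.4 -1. ] w 59.0 J [-14.  32. -12.   0. -45.  22.]
units needed [-0.04  0.01 -0.07] turn -0.0
t 87.55 tcp [ 0.5869 -0.3482  0.1355] jaw yaw 7.46 toolx [ 0.007 -0.004 -1.   ] F [-0.3 -0.1 -0.9] w 59.0 J [-14.  25.  -6.   0. -59.  22.]
units needed [-2.92  7.55 -0.51] turn -1.11
```

Run:
```python
from h import *
s=vision.capture("side");cv2.imwrite("pics/side10.png",s)
crop(s,190,360,200,350,4,"pics/s3.png")
```

```text
(no output)
```

View pics/s3.png

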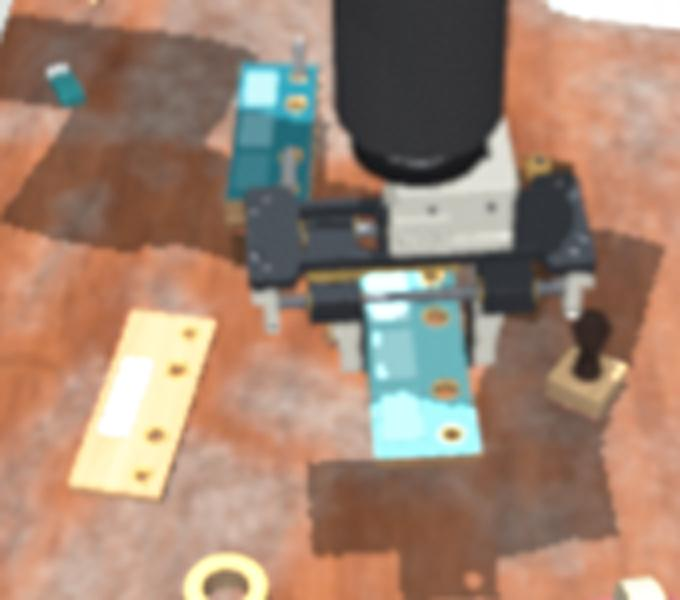

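Held, and the cover has indeed shifted. Traversing with small steps.

```bash
python3 -m handwheel '[[[-0.12,0.32,0,-0.05],[-0.12,0.32,0,-0.05],[-0.12,0.32,0,-0.05],[-0.12,0.32,0,-0.05],[-0.12,0.32,0,-0.05],[-0.12,0.32,0,-0.05],[-0.12,0.32,0,-0.05],[-0.12,0.32,0,-0.05]]]' - 30 >/dev/null
python3 -m handwheel '[[[-0.12,0.32,0,-0.05],[-0.12,0.32,0,-0.05],[-0.12,0.32,0,-0.05],[-0.12,0.32,0,-0.05],[-0.12,0.32,0,-0.05],[-0.12,0.32,0,-0.05],[-0.12,0.32,0,-0.05],[-0.12,0.32,0,-0.05]]]' >/dev/null;  python3 st.py .4702 -.0462 .115 1.9
```

```text
t 89.2 tcp [ 0.5028 -0.1265  0.1367] jaw yaw 3.14 toolx [ 0.009 -0.005 -1.   ] F [-0.   0.2 -1.1] w 58.5 J [  8.  10. -27.   0. -53.  -5.]
units needed [-0.82  2.01 -0.54] turn -0.25
```

```bash
python3 -m handwheel '[[[-0.13,0.33,0,-0.05],[-0.13,0.33,0,-0.05],[-0.13,0.33,0,-0.05],[-0.13,0.33,-0.1,-0.05],[-0.13,0.3,-0.2,-0.05],[-0.1,0.2,-0.2,0],[0,0,0,0],[0,0,0,0]]]' >/dev/null;  python3 st.py .4702 -.0462 .107 1.9
python3 - <<'E'
from h import *
s=vision.capture("side");cv2.imwrite("pics/side11.png",s)
crop(s,200,330,160,280,5,"pics/s3.png")
E
```

```text
t 90.0 tcp [ 0.4694 -0.0466  0.1172] jaw yaw 1.94 toolx [ 0.013 -0.004 -1.   ] F [-0.4  0.3 -0.4] w 58.5 J [ 19.   7. -34.   1. -49. -17.]
units needed [ 0.02  0.01 -0.25] turn -0.01
```

View pics/s3.png

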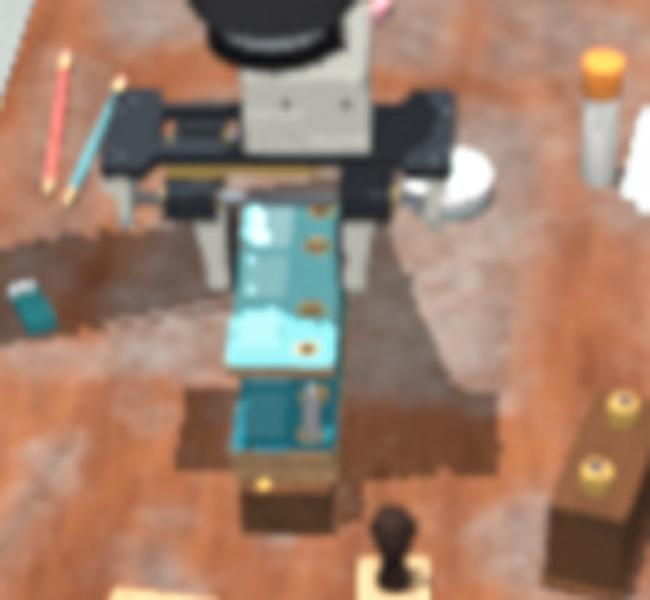

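```bash
python3 hand.py pics/side11.png 255 270 200 234 .118 8,60,60 35,255,225
```

```text
[261.67 221.33] 3.7 [ 0.4835 -0.074 ]
[262.83 208.5 ] 3.9 [ 0.4813 -0.0135]
[263.58 201.42] 4.0 [0.4803 0.0216]
```

View pics/e.png

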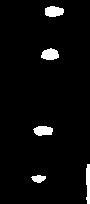

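```bash
python3 -m handwheel '[[[0.02,0,-0.2,0],[0,0,-0.15,0],[0,0,0,0],[0,0,0,0]]]' >/dev/null;  python3 st.py .4702 -.0466 .1 1.9
python3 - <<'E'
from h import *
s=vision.capture("side");cv2.imwrite("pics/side12.png",s)
crop(s,230,290,190,260,8,"pics/s3.png")
E
```

```text
t 90.45 tcp [ 0.4708 -0.0477  0.102 ] jaw yaw 1.82 toolx [ 0.013 -0.004 -1.   ] F [ 0.3 -0.3 -0.5] w 58.6 J [ 19.   8. -35.   1. -46. -17.]
units needed [-0.02  0.03 -0.05] turn 0.02
```

View pics/s3.png

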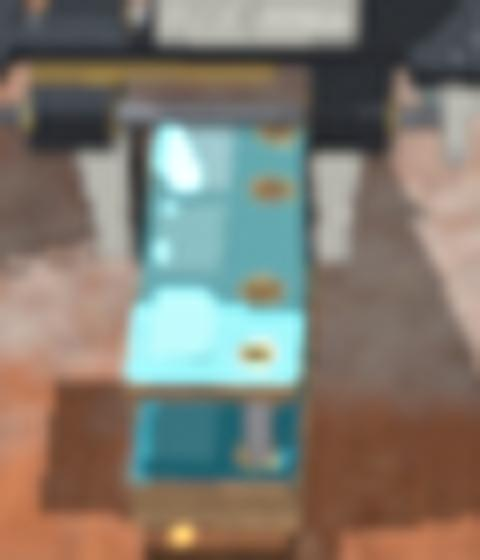

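```bash
python3 hand.py pics/side12.png 255 270 205 240 .103 8,60,60 35,255,225
python3 - <<'E'
from h import *
# seat estimated in side frame; where should hole pixels be with TCP .102
for zt in(.103,.1054):
  for yy in(-.065,-.030,.030):
    a=np.radians(1.85);p=np.array([.4685,-.0457])+[.015*np.cos(a)-yy*np.sin(a),.015*np.sin(a)+yy*np.cos(a)]
    print(zt,yy,proj("side",[p[0],p[1],zt]).round(1))
E
```

```text
[262.42 239.08] 3.5 [ 0.4908 -0.1336]
[268.67 232.75] 7.9 [ 0.5058 -0.1053]
[262.33 225.75] 5.1 [ 0.4851 -0.0753]
[263.42 213.17] 3.5 [ 0.4829 -0.0164]
0.103 -0.065 [261.3 233.6]
0.103 -0.03 [262.1 225.7]
0.103 0.03 [263.3 212.9]
0.1054 -0.065 [261.3 232.9]
0.1054 -0.03 [262.1 225.1]
0.1054 0.03 [263.3 212.3]
```

```bash
python3 -m handwheel '[[[-0.01,0.01,-0.15,0.02],[0,0,-0.1,0],[0,0,-0.05,0],[0,0,0,0],[0,0,0,0]]]' >/dev/null;  python3 st.py .4702 -.047 .09 1.9
python3 -m handwheel '[[[0,0,-0.12,0],[0,0,-0.1,0],[0,0,0,0],[0,0,0,0]]]' >/dev/null;  python3 st.py .4702 -.047 .09 1.9
```

```text
t 91.0 tcp [ 0.4707 -0.0472  0.089 ] jaw yaw 1.91 toolx [ 0.013 -0.004 -1.   ] F [-0.   0.9 -0.2] w 58.7 J [ 19.   9. -36.   1. -44. -17.]
units needed [-0.01  0.01  0.02] turn -0.0
t 91.4 tcp [ 0.4708 -0.0471  0.0796] jaw yaw 1.92 toolx [ 0.013 -0.004 -1.   ] F [ 0.5 -0.1 -0.5] w 58.6 J [ 19.  10. -36.   1. -43. -17.]
units needed [-0.02  0.    0.26] turn -0.0
```

```bash
python3 -m handwheel '[[[0,0,-0.15,0],[0,0,-0.15,0],[0,0,-0.08,0],[0,0,0,0],[0,0,0,0]]]' >/dev/null;  python3 st.py .4702 -.047 .062 1.9
python3 - <<'E'
from h import *
s=vision.capture("side");cv2.imwrite("pics/side13.png",s)
crop(s,230,290,190,260,8,"pics/s3.png")
E
```

```text
t 91.9 tcp [ 0.4708 -0.0471  0.0629] jaw yaw 1.93 toolx [ 0.013 -0.004 -1.   ] F [1.1 1.5 0.7] w 58.8 J [ 19.  12. -37.   1. -41. -17.]
units needed [-0.02  0.   -0.02] turn -0.01
```

View pics/s3.png

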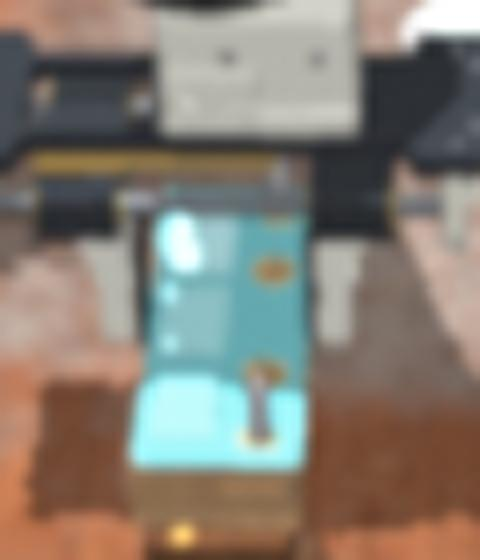

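Both pins are through. Releasing and backing off gently.

```bash
python3 -m handwheel '[[[0,0,-0.03,0],[0,0,0,0],[0,0,0,0],[0,0,0,0],[0,0,0.2,0],[0,0,0.3,0],[0,0,0.3,0],[0,0,0.3,0]]]' 80 20 >/dev/null
python3 -m handwheel '[[[0,0,0.3,0],[0,0,0.3,0],[-0.3,-0.2,0.2,-0.2],[-0.3,-0.3,0.1,-0.2],[-0.3,-0.4,0,-0.2],[-0.3,-0.4,0,-0.2],[-0.2,-0.4,0,-0.2],[0,0,0,0]]]'>/dev/null;  python3 st.py .373 -.275 .1 -6.3
python3 - <<'E'
from h import *
s=vision.capture("side");t=vision.capture("top");cv2.imwrite("pics/side14.png",s);cv2.imwrite("pics/top14.png",t)
crop(s,190,350,200,320,5,"pics/s3.png");crop(t,250,450,150,300,4,"pics/t3.png")
E
```

```text
t 93.55 tcp [ 0.4114 -0.1189  0.1512] jaw yaw -3.25 toolx [ 0.018 -0.005 -1.   ] F [ 0.4  0.4 -0.1] w 80.0 J [ 11.  -0. -36.   1. -53. -15.]
units needed [-0.96 -3.9  -1.28] turn -0.61
```

View pics/s3.png

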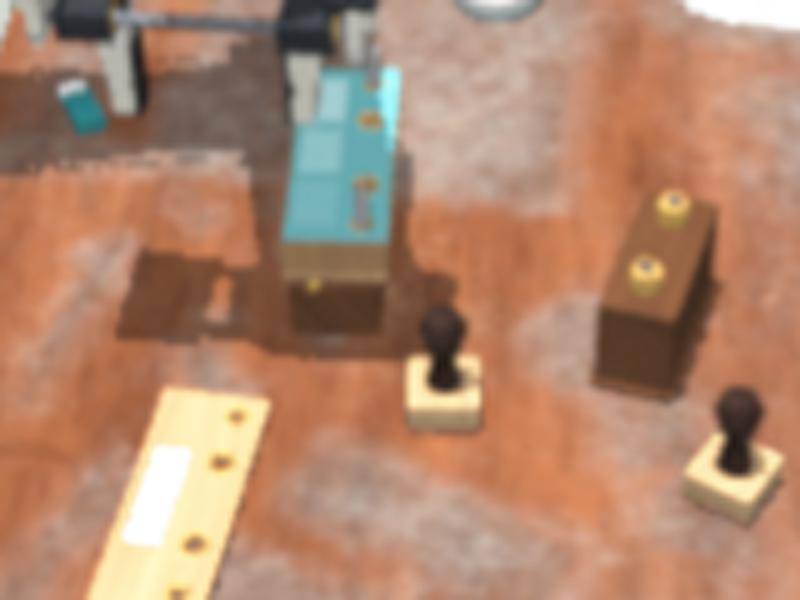

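View pics/t3.png

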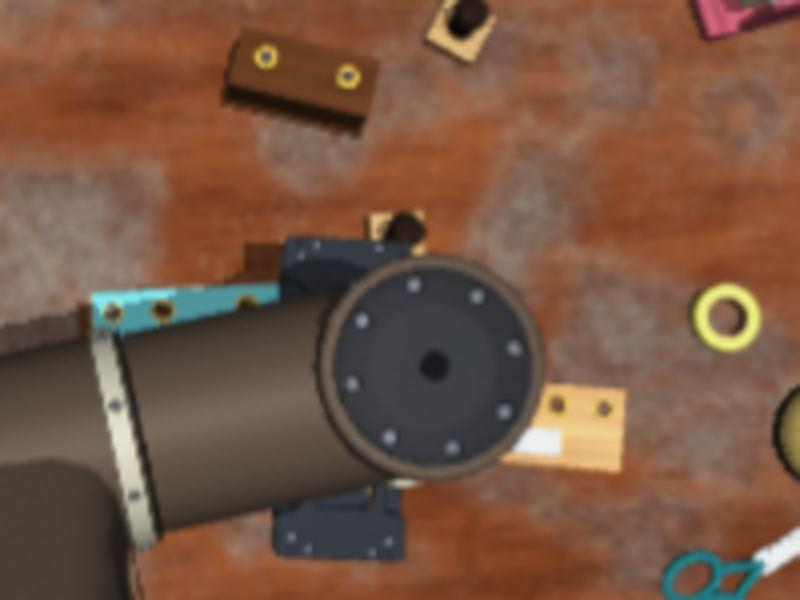

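Run:
```python
from h import *
for f,p in(("pics/side0.png",(215,299)),("pics/side14.png",(226,301))):
    s=cv2.imread(f);u0,v0=p[0]-32,p[1]-32
    c=cv2.resize(s[v0:v0+64,u0:u0+64],None,fx=5,fy=5,interpolation=cv2.INTER_LINEAR)
    h=cv2.cvtColor(c,cv2.COLOR_BGR2HSV)
    m=cv2.inRange(c,(90,165,200),(190,235,255))|cv2.inRange(c,(200,200,200),(255,255,255))
    m=cv2.morphologyEx(m,cv2.MORPH_OPEN,np.ones((7,7)))
    cs=cv2.findContours(m,cv2.RETR_EXTERNAL,cv2.CHAIN_APPROX_NONE)[0];q=max(cs,key=cv2.contourArea)[:,0]
    w=np.array([plane("side",((x+.5)/5-.5+u0,(y+.5)/5-.5+v0),.008)[:2] for x,y in q],np.float32)
    (cx,cy),(a,b),ang=cv2.minAreaRect(w);bx=cv2.boxPoints(((cx,cy),(a,b),ang));e=[bx[1]-bx[0],bx[2]-bx[1]];L=max(e,key=np.linalg.norm);L=L*np.sign(L[1])
    print(f,round(cx,4),round(cy,4),round(a*1000,1),round(b*1000,1),"yaw",np.degrees(np.arctan2(-L[0],L[1])).round(2))
    cv2.imwrite("pics/m.png",np.hstack([c,cv2.merge([m]*3)]))
```

```text
pics/side0.png 0.373 -0.2753 164.4 62.3 yaw -6.34
pics/side14.png 0.4026 -0.2753 168.1 64.0 yaw -5.97
```

View pics/m.png

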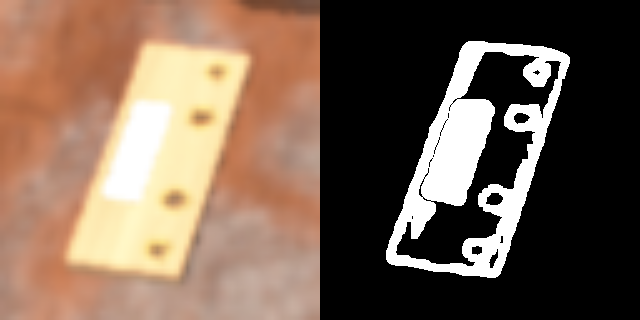

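```bash
python3 -m handwheel '[[[-0.02,-0.35,0,-0.05],[-0.02,-0.35,0,-0.05],[-0.02,-0.35,0,-0.05],[-0.02,-0.35,0,-0.05],[-0.02,-0.35,0,-0.05],[-0.02,-0.35,0,-0.05],[-0.02,-0.35,0,-0.05],[-0.02,-0.35,-0.1,-0.05]]]' >/dev/null
python3 -m handwheel '[[[-0.02,-0.35,-0.2,-0.05],[-0.02,-0.35,-0.3,-0.05],[0,-0.3,-0.3,-0.05],[0,0,-0.3,0],[0,0,-0.3,0],[0,0,-0.3,0],[0,0,0,0],[0,0,0,0]]]'>/dev/null;  python3 st.py .4026 -.275 .0045 -6.1
```

```text
t 95.25 tcp [ 0.4112 -0.2721  0.0758] jaw yaw -5.42 toolx [ 0.019 -0.006 -1.   ] F [-0.8 -0.3  0.5] w 80.0 J [-10.  12. -34.   0. -43.   5.]
units needed [-0.21 -0.07 -1.78] turn -0.14
```

```bash
python3 -m handwheel '[[[-0.21,-0.07,0,-0.14],[0,0,-0.3,0],[0,0,-0.3,0],[0,0,-0.3,0],[0,0,0,0],[0,0,0,0]]]' >/dev/null;  python3 st.py .4026 -.275 .0045 -6.1
python3 - <<'E'
from h import *
s=vision.capture("side");t=vision.capture("top");cv2.imwrite("pics/side15.png",s);cv2.imwrite("pics/top15.png",t)
a=s[240:350,170:300];b=t[190:310,320:450]
cv2.imwrite("pics/s3.png",np.hstack([cv2.resize(a,(400,338),interpolation=cv2.INTER_CUBIC),cv2.resize(b,(366,338),interpolation=cv2.INTER_CUBIC)]))
E
```

```text
t 95.85 tcp [ 0.4031 -0.2759  0.0428] jaw yaw -6.22 toolx [ 0.025 -0.008 -1.   ] F [-0.1  0.3  0.8] w 80.0 J [-11.  14. -37.   0. -37.   5.]
units needed [-0.01  0.02 -0.96] turn 0.02
```

View pics/s3.png

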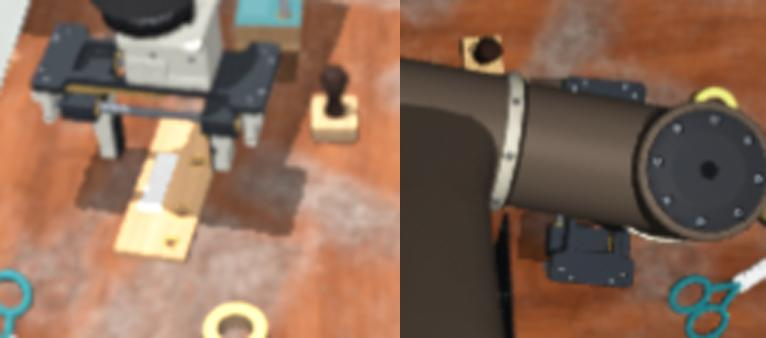

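```bash
python3 -m handwheel '[[[0,0.02,-0.25,0],[0,0,-0.25,0],[0,0,-0.25,0],[0,0,-0.18,0],[0,0,0,0],[0,0,0,0]]]' >/dev/null;  python3 st.py .4026 -.275 .0045 -6.1
```

```text
t 96.55 tcp [ 0.4034 -0.275   0.003 ] jaw yaw -6.22 toolx [ 0.026 -0.009 -1.   ] F [-0.9 -0.7  0.5] w 80.0 J [-11.  18. -39.   0. -31.   4.]
units needed [-0.02 -0.    0.04] turn 0.02
```

```bash
python3 -m handwheel '[[[-0.02,0,0.03,0],[0,0,0,0],[0,0,0,0],[0,0,0,0],[0,0,0,0],[0,0,0,0],[0,0,0,0]]]' 50 25 >/dev/null;  python3 st.py .4026 -.275 .0045 -6.1
python3 -m handwheel '[[[0,0,0.3,0],[0,0,0.4,0],[0,0,0.4,0],[0,0,0.4,0],[0,0,0.4,0],[0,0,0.4,0],[0,0,0.4,0],[0,0,0.4,0]]]' >/dev/null;  python3 st.py .4702 -.0465 .12 1.9
```

```text
t 97.25 tcp [ 0.4031 -0.2751  0.0051] jaw yaw -6.22 toolx [ 0.028 -0.009 -1.   ] F [-0.2  0.7  0.2] w 59.2 J [-11.  18. -39.   0. -31.   4.]
units needed [-0.01  0.   -0.02] turn 0.02
t 98.05 tcp [ 0.3996 -0.2741  0.1309] jaw yaw -6.27 toolx [ 0.021 -0.007 -1.   ] F [-0.6 -1.1 -1.1] w 59.5 J [-11.   7. -31.   0. -50.   5.]
units needed [ 1.77  5.69 -0.27] turn 1.63
```

```bash
python3 -m handwheel '[[[0.1,0.33,0,0.1],[0.1,0.33,0,0.1],[0.1,0.33,0,0.1],[0.1,0.33,0,0.1],[0.1,0.33,0,0.1],[0.1,0.33,0,0.1],[0.1,0.33,0,0.1],[0.1,0.33,0,0.1]]]' >/dev/null
python3 -m handwheel '[[[0.1,0.33,0,0.1],[0.1,0.33,0,0.1],[0.1,0.33,0,0.1],[0.1,0.33,0,0.1],[0.1,0.33,0,0.1],[0.1,0.33,0,0.1],[0.1,0.33,0,0.1],[0.05,0.2,0,0.1]]]' >/dev/null;  python3 st.py .4702 -.0465 .12 1.9
```

```text
t 99.65 tcp [ 0.462  -0.0605  0.1332] jaw yaw 1.86 toolx [ 0.025 -0.003 -1.   ] F [ 0.7 -0.8 -1.4] w 59.2 J [ 17.   5. -34.   1. -50. -16.]
units needed [ 0.21  0.35 -0.33] turn 0.01
```

```bash
python3 -m handwheel '[[[0.1,0.18,-0.2,0],[0.1,0.16,-0.2,0],[0,0,-0.2,0],[0,0,0,0],[0,0,0,0]]]' >/dev/null;  python3 st.py .4702 -.0465 .12 1.9
python3 - <<'E'
from h import *
s=vision.capture("side");cv2.imwrite("pics/side16.png",s)
crop(s,230,290,190,260,8,"pics/s3.png")
E
```

```text
t 100.15 tcp [ 0.47   -0.0455  0.106 ] jaw yaw 1.92 toolx [ 0.023 -0.003 -1.   ] F [ 0.  -0.  -1.1] w 59.2 J [ 19.   7. -35.   1. -46. -18.]
units needed [ 0.01 -0.03  0.35] turn -0.0
```

View pics/s3.png

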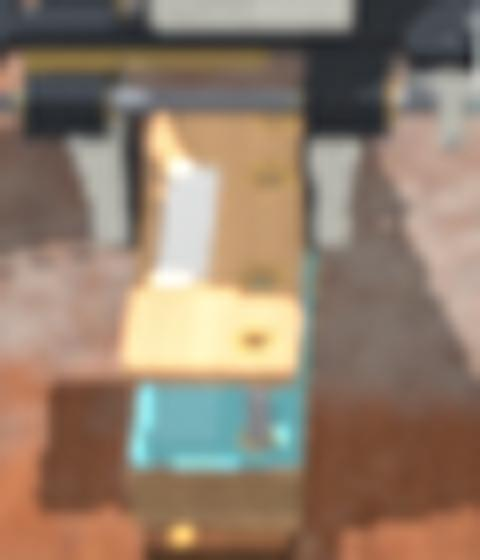

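Run:
```python
from h import *
for yy in(-.065,-.030,.030):
    a=np.radians(1.85);p=np.array([.4685,-.0457])+[.015*np.cos(a)-yy*np.sin(a),.015*np.sin(a)+yy*np.cos(a)]
    print(yy,proj("side",[p[0],p[1],.109]).round(1))
for q in((261.2,232.06),(262.3,224.3),(263.1,211.6)): print(plane("side",q,.109).round(4))
```

```text
-0.065 [261.3 231.9]
-0.03 [262.  224.1]
0.03 [263.3 211.3]
[ 0.4854 -0.1107  0.109 ]
[ 0.4853 -0.0761  0.109 ]
[ 0.4821 -0.0167  0.109 ]
```

```bash
python3 -m handwheel '[[[0.01,0,-0.15,0],[0,0,-0.15,0],[0,0,-0.1,0],[0,0,0,0],[0,0,0,0]]]' >/dev/null;  python3 st.py .4704 -.0457 .09 1.9
python3 -m handwheel '[[[0,0,-0.12,0],[0,0,-0.1,0],[0,0,0,0],[0,0,0,0]]]' >/dev/null;  python3 st.py .4704 -.0457 .0705 1.9
```

```text
t 100.7 tcp [ 0.4701 -0.0463  0.0889] jaw yaw 1.83 toolx [ 0.024 -0.003 -1.   ] F [-0.2 -0.  -1.2] w 59.1 J [ 19.   9. -36.   1. -44. -18.]
units needed [0.01 0.02 0.03] turn 0.01
t 101.1 tcp [ 0.4706 -0.0461  0.0797] jaw yaw 1.85 toolx [ 0.025 -0.003 -1.   ] F [ 0.3 -0.4 -0.5] w 59.6 J [ 19.  10. -37.   1. -42. -18.]
units needed [-0.01  0.01 -0.23] turn 0.01
```

```bash
python3 -m handwheel '[[[0,0,-0.12,0],[0,0,-0.09,0],[0,0,0,0],[0,0,0,0]]]' >/dev/null;  python3 st.py .4704 -.0457 .07 1.9
python3 - <<'E'
from h import *
s=vision.capture("side");cv2.imwrite("pics/side17.png",s)
crop(s,230,290,190,260,8,"pics/s3.png")
E
```

```text
t 101.5 tcp [ 0.4707 -0.0461  0.0705] jaw yaw 1.85 toolx [ 0.025 -0.003 -1.   ] F [ 0.   0.4 -0.5] w 59.0 J [ 19.  10. -37.   1. -41. -18.]
units needed [-0.01  0.01 -0.01] turn 0.01
```

View pics/s3.png

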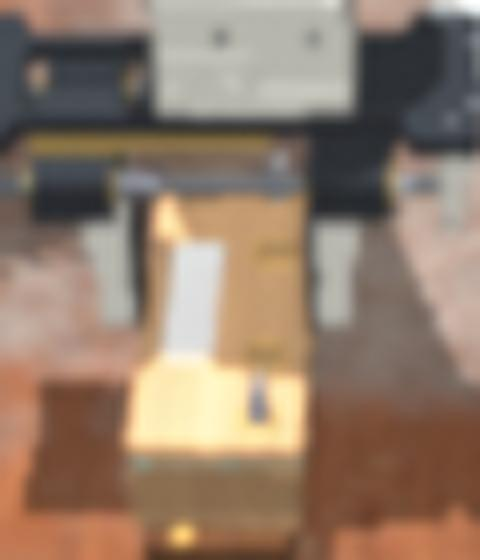

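```bash
python3 -m handwheel '[[[0,0,-0.03,0],[0,0,0,0],[0,0,0,0],[0,0,0,0],[0,0,0.2,0],[0,0,0.3,0],[0,0,0.3,0],[0,0,0.3,0]]]' 80 >/dev/null
python3 -m handwheel '[[[0,0,0.3,0],[0.2,0,0.3,0],[0.35,0,0.1,0],[0.35,-0.1,0,0],[0.35,-0.1,0,0],[0.35,-0.1,0,0],[0.35,-0.1,0,0],[0.3,0,0,0]]]' 40 >/dev/null
python3 -m handwheel '[[[0,0,0,0],[0,0,0,0]]]' >/dev/null;  python3 st.py .6 -.1 .15 1.9
python3 - <<'E'
from h import *
s=vision.capture("side");t=vision.capture("top");cv2.imwrite("pics/side18.png",s);cv2.imwrite("pics/top18.png",t)
crop(s,200,360,170,290,5,"pics/s3.png");crop(t,220,420,130,280,4,"pics/t3.png")
E
```

```text
t 103.35 tcp [ 0.5649 -0.0629  0.1539] jaw yaw 1.91 toolx [ 0.032 -0.002 -0.999] F [-0.1 -0.9 -0.4] w 40.0 J [ 14.  13. -21.   1. -55. -12.]
units needed [ 0.88 -0.93 -0.1 ] turn -0.0
```

View pics/s3.png

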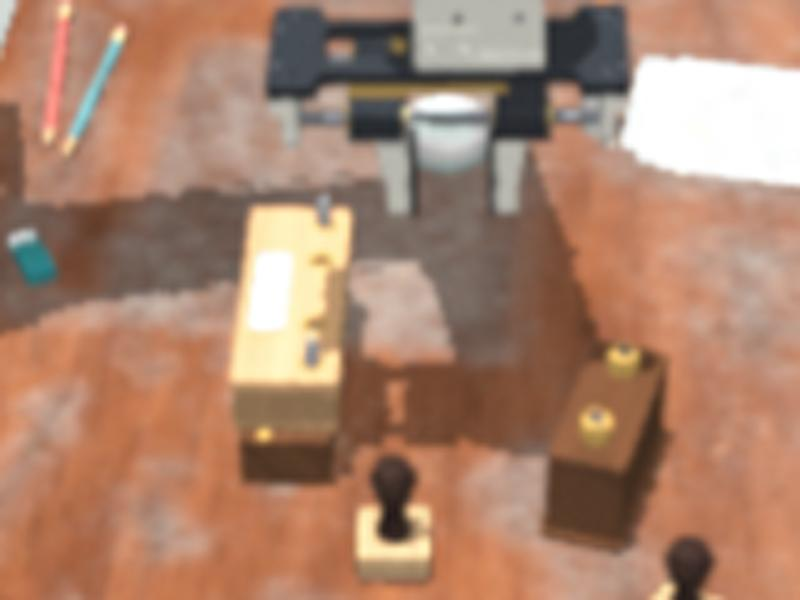

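View pics/t3.png

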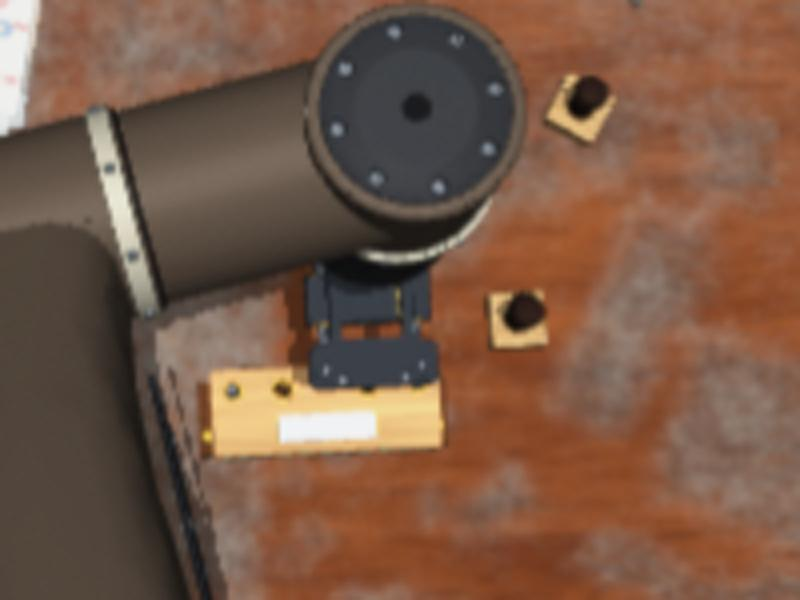

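The cover lies flat with both pins through. Now I locate the posts in the undisturbed pictures.

Run:
```python
from h import *
t=cv2.imread("pics/top0.png");s=cv2.imread("pics/side18.png")
yl=(np.array((18,110,110)),np.array((34,255,255)))
for n,im,box in(("top",t,(308,345,155,180)),("side",s,(312,335,235,265))):
    for k,z in(("head top",.076),):
        o,m=blobs(n,im,box,yl,z,amin=4,k=9);print(n,[(q[0].tolist(),q[1],q[2].tolist()) for q in o])
        cv2.imwrite(f"pics/p_{n}.png",m)
crop(t,305,350,150,185,12,"pics/pt.png");crop(s,308,340,230,270,12,"pics/ps.png")
```

```text
top [([336.51, 169.06], 30.5, [0.6467, -0.1511]), ([315.83, 163.75], 29.6, [0.6632, -0.0922])]
side [([318.75, 255.42], 24.3, [0.6475, -0.1613]), ([324.17, 241.92], 26.2, [0.6626, -0.1038])]
```

View pics/pt.png

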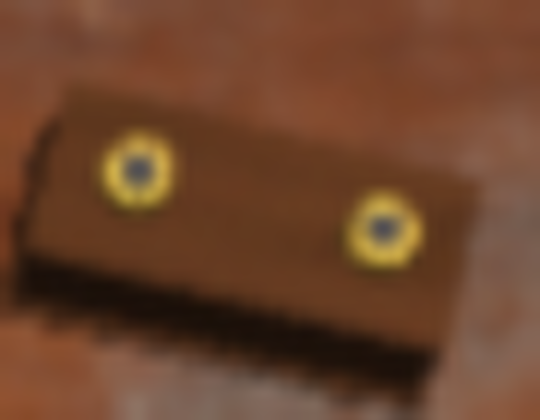

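View pics/ps.png

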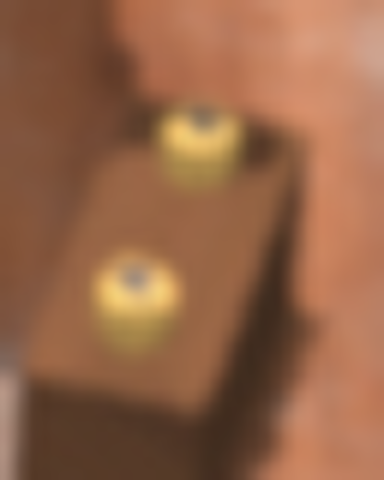

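```bash
python3 -m handwheel '[[[0.32,-0.1,0,0],[0.32,-0.1,0,0],[0.32,-0.1,0,0],[0.32,-0.1,0,0],[0.32,-0.1,0,0],[0.32,-0.1,0,0],[0.32,-0.1,-0.1,0],[0.25,-0.07,-0.2,0]]]' 36 >/dev/null
python3 -m handwheel '[[[0,0,-0.3,0],[0,0,-0.3,0],[0,0,-0.2,0],[0,0,0,0],[0,0,0,0]]]' >/dev/null;  python3 st.py .6645 -.0935 .0655 1.9
```

```text
t 104.75 tcp [ 0.6704 -0.0963  0.1039] jaw yaw 1.99 toolx [ 0.029 -0.002 -1.   ] F [ 0.8 -0.1  0.7] w 35.8 J [  8.  25.  -9.   0. -54.  -7.]
units needed [-0.15  0.07 -0.96] turn -0.02
```

```bash
python3 -m handwheel '[[[-0.15,0.07,0,-0.02],[0,0,0,0],[0,0,0,0]]]' >/dev/null;  python3 st.py .6645 -.0935 .0655 1.9
python3 - <<'E'
from h import *
s=vision.capture("side");cv2.imwrite("pics/side19.png",s);crop(s,290,360,200,275,8,"pics/s3.png")
E
```

```text
t 105.05 tcp [ 0.664  -0.0929  0.1054] jaw yaw 1.91 toolx [ 0.031 -0.002 -1.   ] F [-0.4 -0.2 -0.2] w 36.0 J [  9.  24. -10.   0. -53.  -7.]
units needed [ 0.01 -0.02 -1.  ] turn -0.0
```

View pics/s3.png

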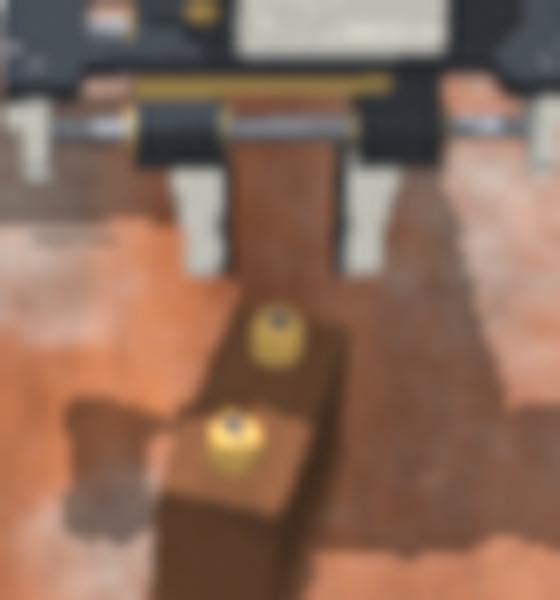

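```bash
python3 -m handwheel '[[[0,-0.02,-0.25,0],[0,0,-0.25,0],[0,0,-0.25,0],[0,0,-0.18,0],[0,0,0,0],[0,0,0,0]]]' >/dev/null;  python3 st.py .6645 -.0935 .0665 1.9
```

```text
t 105.7 tcp [ 0.6636 -0.0939  0.0643] jaw yaw 1.89 toolx [ 0.031 -0.002 -1.   ] F [-0.  -0.1 -0.1] w 36.0 J [  9.  27. -13.   0. -49.  -7.]
units needed [0.02 0.01 0.06] turn 0.0
```

```bash
python3 -m handwheel '[[[0,0,0.03,0],[0,0,0,0],[0,0,0,0],[0,0,0,0],[0,0,0,0],[0,0,0,0],[0,0,0,0]]]' 6 25 >/dev/null;  python3 st.py .6645 -.0935 .0665 1.9
python3 -m handwheel '[[[0,0,0.2,0],[0,0,0.3,0],[0,0,0.35,0],[0,0,0.35,0],[0,0,0.35,0],[0,0,0.35,0],[0,0,0.35,0],[0,0,0.3,0]]]' >/dev/null;  python3 st.py .484 -.0755 .175 1.9
```

```text
t 106.4 tcp [ 0.6644 -0.0938  0.0669] jaw yaw 1.9 toolx [ 0.033 -0.002 -0.999] F [-0.3 -0.1 -0.5] w 14.5 J [  9.  27. -13.   1. -49.  -7.]
units needed [ 0.    0.01 -0.01] turn -0.0
t 107.2 tcp [ 0.6643 -0.094   0.1799] jaw yaw 1.92 toolx [ 0.035 -0.002 -0.999] F [ 0.5 -0.4 -0.4] w 14.8 J [  9.  21.  -6.   0. -62.  -7.]
units needed [-4.51  0.46 -0.12] turn -0.0
```

```bash
python3 -m handwheel '[[[-0.3,0.13,0,0],[-0.3,0.13,0,0],[-0.3,0.13,0,0],[-0.3,0.13,0,0],[-0.3,0.13,0,0],[-0.3,0.13,0,0],[-0.3,0.13,0,0],[-0.3,0.13,0,0]]]' >/dev/null
python3 -m handwheel '[[[-0.3,0.13,0,0],[-0.3,0.13,0,0],[-0.3,0.13,0,0],[-0.3,0.13,0,0],[-0.3,0.13,0,0],[-0.3,0.13,0,0],[0,0,0,0],[0,0,0,0]]]' >/dev/null;  python3 st.py .4834 -.0158 .15 1.9
```

```text
t 108.8 tcp [ 0.4756 -0.0153  0.18  ] jaw yaw 1.97 toolx [ 0.033 -0.    -0.999] F [-0.1  0.9 -0.2] w 14.5 J [ 23.   3. -29.   1. -56. -21.]
units needed [ 0.2  -0.01 -0.75] turn -0.01
```

```bash
python3 -m handwheel '[[[0.1,0,-0.15,0],[0.1,-0.01,-0.2,0],[0,0,-0.2,0],[0,0,0,0],[0,0,0,0]]]' >/dev/null;  python3 st.py .4834 -.0158 .142 1.9
python3 - <<'E'
from h import *
s=vision.capture("side");t=vision.capture("top");cv2.imwrite("pics/side20.png",s);cv2.imwrite("pics/top20.png",t)
crop(s,225,305,180,255,7,"pics/s3.png")
E
```

```text
t 109.3 tcp [ 0.4852 -0.0161  0.155 ] jaw yaw 1.92 toolx [ 0.031 -0.001 -1.   ] F [0.1 0.1 0.3] w 14.7 J [ 22.   5. -30.   1. -53. -21.]
units needed [-0.04  0.01 -0.32] turn -0.0
```

View pics/s3.png

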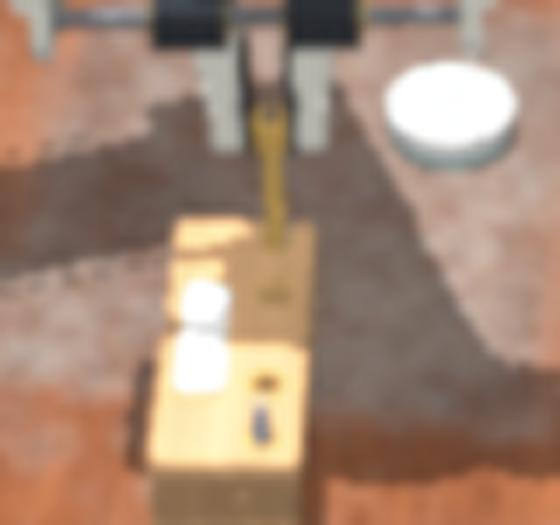

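Run:
```python
from h import *
f=lambda x,y:((x+.5)/7-.5+225,(y+.5)/7-.5+180)
print("tip",plane("side",f(277,241),.0955).round(4),"hole a",plane("side",f(276,293),.072).round(4),"hole b",plane("side",f(266,382),.072).round(4))
```

```text
tip [ 0.4844 -0.0106  0.0955] hole a [ 0.484  -0.0164  0.072 ] hole b [ 0.4851 -0.0755  0.072 ]
```

```bash
python3 -m handwheel '[[[-0.03,0,-0.2,0],[0,0,-0.2,0],[0,0,0,0],[0,0,0,0]]]' >/dev/null;  python3 st.py .4838 -.0158 .138 1.9
python3 - <<'E'
from h import *
s=vision.capture("side");t=vision.capture("top");cv2.imwrite("pics/side21.png",s);cv2.imwrite("pics/top21.png",t)
crop(s,245,285,185,235,12,"pics/s3.png")
E
```

```text
t 109.8 tcp [ 0.4838 -0.016   0.1381] jaw yaw 1.93 toolx [ 0.032 -0.001 -0.999] F [ 0.4  0.2 -0.7] w 14.6 J [ 22.   6. -32.   1. -51. -21.]
units needed [-0.    0.01 -0.  ] turn -0.01
```

View pics/s3.png

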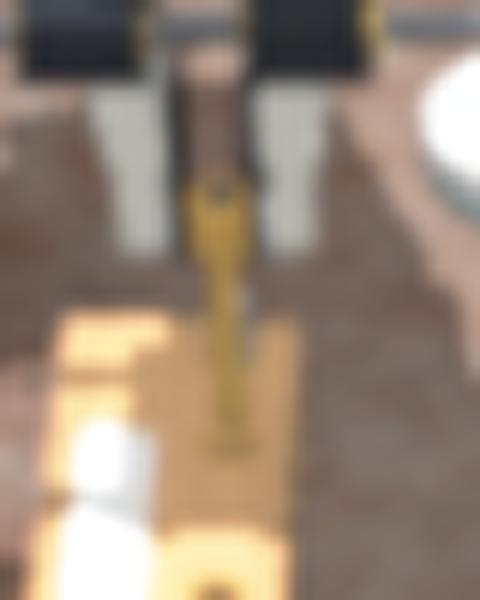

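```bash
python3 -m handwheel '[[[0,0,-0.12,0],[0,0,-0.12,0],[0,0,0,0],[0,0,0,0]]]' >/dev/null;  python3 st.py .4838 -.0158 .0755 1.9
python3 -m handwheel '[[[0,0,-0.12,0],[0,0,-0.12,0],[0,0,0,0],[0,0,0,0]]]' >/dev/null;  python3 st.py .4838 -.0158 .0755 1.9
```

```text
t 110.3 tcp [ 0.4842 -0.0159  0.1283] jaw yaw 1.93 toolx [ 0.033 -0.    -0.999] F [ 0.4 -0.2 -0.6] w 14.6 J [ 22.   7. -33.   1. -49. -21.]
units needed [-0.01  0.   -1.32] turn -0.01
t 110.7 tcp [ 0.4842 -0.0159  0.1178] jaw yaw 1.93 toolx [ 0.033 -0.    -0.999] F [-0.  -0.2 -1.1] w 14.7 J [ 22.   7. -33.   1. -48. -21.]
units needed [-0.01  0.   -1.06] turn -0.01
```

```bash
python3 -m handwheel '[[[0,0,-0.15,0],[0,0,-0.2,0],[0,0,-0.2,0],[0,0,-0.15,0],[0,0,0,0],[0,0,0,0]]]' >/dev/null;  python3 st.py .4838 -.0158 .0775 1.9
```

```text
t 111.3 tcp [ 0.4838 -0.016   0.0867] jaw yaw 1.92 toolx [ 0.032 -0.001 -0.999] F [-0.  -0.6  0.4] w 14.8 J [ 22.  10. -36.   1. -43. -21.]
units needed [-0.    0.01 -0.23] turn -0.0
```

```bash
python3 -m handwheel '[[[0,0,-0.1,0],[0,0,-0.08,0],[0,0,-0.04,0],[0,0,0,0],[0,0,0,0]]]' >/dev/null;  python3 st.py .4838 -.0158 .0775 1.9
```

```text
t 111.8 tcp [ 0.4843 -0.0159  0.0776] jaw yaw 1.93 toolx [ 0.033 -0.    -0.999] F [-0.3  0.3 -0.3] w 14.5 J [ 22.  11. -36.   1. -42. -21.]
units needed [-0.01  0.   -0.  ] turn -0.01
```

```bash
python3 -m handwheel '[[[0,0,0,0],[0,0,0,0],[0,0,0,0],[0,0,0.2,0],[0,0,0.3,0],[0,0,0.35,0],[0,0,0.35,0],[0,0,0.35,0]]]' 36 >/dev/null
python3 -m handwheel '[[[0.2,-0.1,0.2,0],[0.3,-0.25,0,0],[0.3,-0.25,0,0],[0.3,-0.25,0,0],[0.3,-0.25,0,0],[0.3,-0.25,0,0],[0.3,-0.25,0,0],[0.3,-0.25,0,0]]]' >/dev/null;  python3 st.py .648 -.1525 .13 1.9
python3 - <<'E'
from h import *
s=vision.capture("side");t=vision.capture("top");cv2.imwrite("pics/side22.png",s);cv2.imwrite("pics/top22.png",t)
crop(s,225,345,180,280,6,"pics/s3.png")
E
```

```text
t 113.4 tcp [ 0.5833 -0.0941  0.1566] jaw yaw 2.14 toolx [ 0.039  0.001 -0.999] F [0.2 0.  0.3] w 35.3 J [ 10.  15. -18.   0. -55.  -8.]
units needed [ 1.62 -1.46 -0.66] turn -0.05
```

View pics/s3.png

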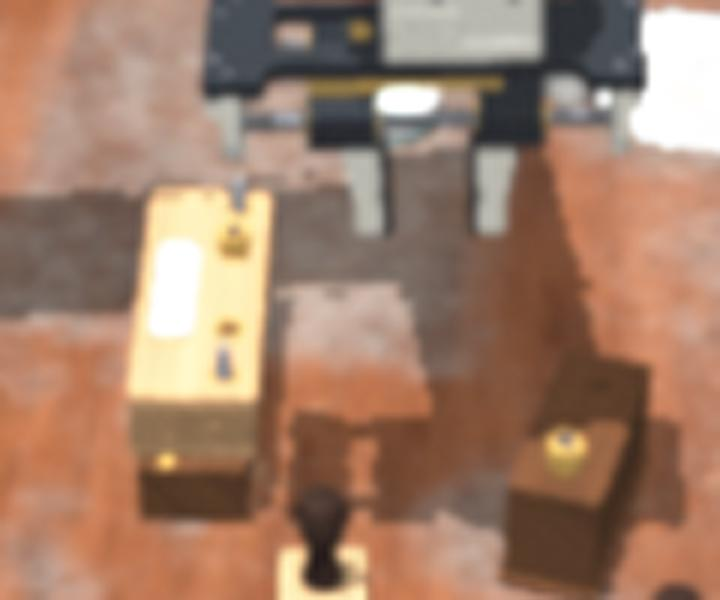

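Post one is seated in hole a: its head sits on the cover at (234,243) in the crop. On to the second post.

```bash
python3 -m handwheel '[[[0.25,-0.2,0,0],[0.25,-0.23,0,0],[0.25,-0.23,0,0],[0.25,-0.23,0,0],[0.25,-0.23,-0.1,0],[0.2,-0.2,-0.2,0],[0,0,-0.2,0],[0,0,0,0]]]' >/dev/null
python3 st.py .648 -.1525 .105 1.9
```

```text
t 114.3 tcp [ 0.6465 -0.1529  0.1331] jaw yaw 2.02 toolx [ 0.037  0.    -0.999] F [ 0.3  0.2 -1.4] w 36.2 J [  4.  22. -10.   0. -56.  -2.]
units needed [ 0.04  0.01 -0.7 ] turn -0.02
```

```bash
python3 -m handwheel '[[[0,0.01,-0.25,0],[0,0,-0.25,0],[0,0,-0.2,0],[0,0,0,0],[0,0,0,0]]]' >/dev/null
python3 st.py .648 -.1525 .0665 1.9
python3 - <<'E'
from h import *
s=vision.capture("side");cv2.imwrite("pics/side23.png",s);crop(s,290,350,210,275,8,"pics/s3.png")
E
```

```text
t 114.8 tcp [ 0.6451 -0.1515  0.1019] jaw yaw 2.08 toolx [ 0.035  0.001 -0.999] F [-0.1 -0.3  0.3] w 36.1 J [  4.  24. -12.   0. -52.  -2.]
units needed [ 0.07 -0.02 -0.89] turn -0.04
```

View pics/s3.png

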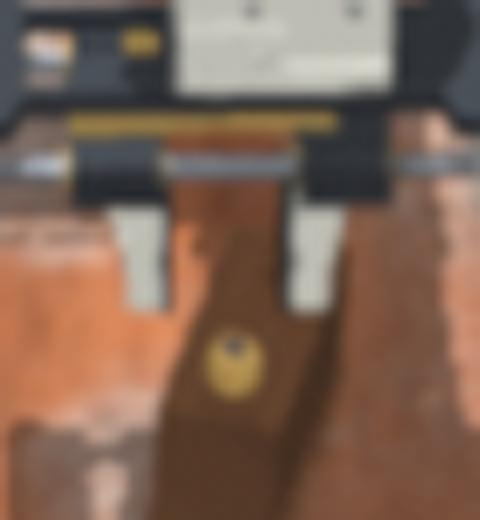

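```bash
python3 -m handwheel '[[[0.07,-0.02,-0.2,-0.04],[0,0,-0.25,0],[0,0,-0.25,0],[0,0,-0.15,0],[0,0,0,0],[0,0,0,0]]]' >/dev/null
python3 st.py .648 -.1525 .0665 1.9
```

```text
t 115.45 tcp [ 0.6483 -0.1522  0.0652] jaw yaw 1.87 toolx [ 0.036  0.001 -0.999] F [0.  0.4 0.3] w 36.2 J [  4.  26. -13.   0. -48.  -2.]
units needed [-0.01 -0.01  0.03] turn 0.01
```

```bash
python3 -m handwheel '[[[0,0,0.03,0],[0,0,0,0],[0,0,0,0],[0,0,0,0],[0,0,0,0],[0,0,0,0],[0,0,0,0]]]' 6 25 >/dev/null;  python3 st.py .648 -.1525 .0665 1.9
python3 -m handwheel '[[[0,0,0.2,0],[0,0,0.3,0],[0,0,0.35,0],[0,0,0.35,0],[0,0,0.35,0],[0,0,0.35,0],[0,0,0.35,0],[0,0,0.3,0]]]' >/dev/null
python3 -m handwheel '[[[-0.3,0.14,0.1,0],[-0.3,0.14,0,0],[-0.3,0.14,0,0],[-0.3,0.14,0,0],[-0.3,0.14,0,0],[-0.3,0.14,0,0],[-0.3,0.14,0,0],[-0.3,0.14,0,0]]]' >/dev/null;  python3 st.py .4858 -.0758 .175 1.9
```

```text
t 116.15 tcp [ 0.649  -0.1523  0.0678] jaw yaw 1.88 toolx [ 0.038  0.001 -0.999] F [0.4 0.2 0.4] w 14.9 J [  4.  26. -13.   0. -49.  -2.]
units needed [-0.02 -0.01 -0.03] turn 0.0
t 117.75 tcp [ 0.5423 -0.1044  0.1862] jaw yaw 1.84 toolx [ 0.04   0.001 -0.999] F [ 0.1 -0.5 -0.7] w 14.8 J [ 10.   9. -20.   0. -58.  -8.]
units needed [-1.41  0.72 -0.28] turn 0.01
```

```bash
python3 -m handwheel '[[[-0.26,0.14,0,0],[-0.26,0.14,0,0],[-0.26,0.14,0,0],[-0.26,0.14,-0.1,0],[-0.2,0.1,-0.2,0],[0,0,-0.2,0],[0,0,0,0],[0,0,0,0]]]' >/dev/null;  python3 st.py .4858 -.0758 .15 1.9
python3 - <<'E'
from h import *
s=vision.capture("side");cv2.imwrite("pics/side24.png",s);crop(s,225,305,180,255,7,"pics/s3.png")
E
```

```text
t 118.55 tcp [ 0.4848 -0.0749  0.1653] jaw yaw 1.95 toolx [ 0.039  0.002 -0.999] F [ 0.3  0.5 -0.8] w 14.6 J [ 15.   5. -29.   1. -54. -13.]
units needed [ 0.03 -0.02 -0.38] turn -0.01
```

View pics/s3.png

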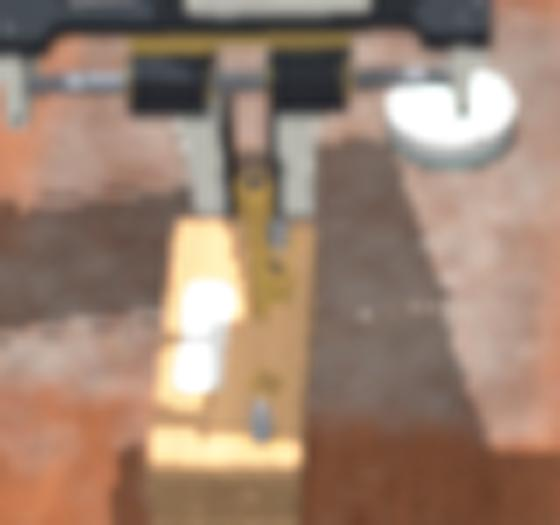

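```bash
python3 -m handwheel '[[[0,-0.02,-0.2,0],[0,0,-0.25,0],[0,0,-0.2,0],[0,0,0,0],[0,0,0,0]]]' >/dev/null;  python3 st.py .485 -.0758 .138 1.9
python3 - <<'E'
from h import *
s=vision.capture("side");cv2.imwrite("pics/side25.png",s);crop(s,245,285,195,245,12,"pics/s3.png")
E
```

```text
t 119.1 tcp [ 0.4854 -0.0764  0.1363] jaw yaw 1.87 toolx [ 0.038  0.002 -0.999] F [-1.3 -0.3 -0.8] w 14.6 J [ 14.   7. -31.   1. -50. -13.]
units needed [-0.01  0.01  0.04] turn 0.01
```

View pics/s3.png

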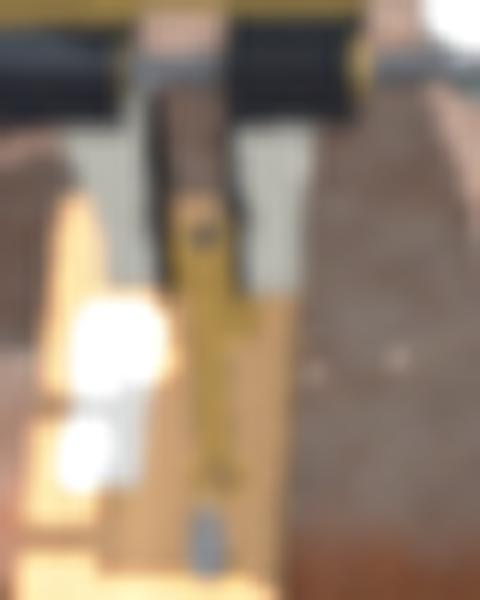

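```bash
python3 -m handwheel '[[[0.02,0.01,-0.06,0],[0,0,-0.08,0],[0,0,-0.08,0],[0,0,0,0],[0,0,0,0]]]' >/dev/null;  python3 st.py .486 -.0758 .1 1.9
python3 -m handwheel '[[[0,0,-0.1,0],[0,0,-0.1,0],[0,0,0,0],[0,0,0,0]]]' >/dev/null;  python3 st.py .486 -.0758 .1 1.9
```

```text
t 119.65 tcp [ 0.4867 -0.0758  0.1274] jaw yaw 1.88 toolx [ 0.039  0.002 -0.999] F [0.2 0.4 0. ] w 14.6 J [ 14.   7. -32.   1. -49. -13.]
units needed [-0.02 -0.   -0.69] turn 0.0
t 120.05 tcp [ 0.4868 -0.0757  0.1188] jaw yaw 1.88 toolx [ 0.04   0.002 -0.999] F [ 0.7  0.7 -0.3] w 14.4 J [ 14.   8. -32.   1. -47. -13.]
units needed [-0.02 -0.   -0.47] turn 0.0
```

Tip is in (about 0.06, below the cover top) with no force. Continuing down.

```bash
python3 -m handwheel '[[[-0.01,0,-0.15,0],[0,0,-0.15,0],[0,0,-0.15,0],[0,0,-0.15,0],[0,0,-0.15,0],[0,0,0,0],[0,0,0,0]]]' >/dev/null;  python3 st.py .486 -.0758 .0785 1.9
```

```text
t 120.75 tcp [ 0.4859 -0.0759  0.0855] jaw yaw 1.88 toolx [ 0.039  0.002 -0.999] F [ 0.1 -0.2 -0.8] w 14.9 J [ 14.  10. -35.   1. -43. -13.]
units needed [ 0.    0.   -0.18] turn 0.0
```

```bash
python3 -m handwheel '[[[0,0,-0.08,0],[0,0,-0.08,0],[0,0,-0.02,0],[0,0,0,0],[0,0,0,0]]]' >/dev/null;  python3 st.py .486 -.0758 .0785 1.9
python3 -m handwheel '[[[0,0,0,0],[0,0,0,0],[0,0,0,0],[0,0,0.2,0],[0,0,0.3,0],[0,0,0.35,0],[0,0,0.35,0],[0,0,0.35,0]]]' 36 >/dev/null
python3 -m handwheel '[[[0.2,0.1,0.2,0],[0.35,0.1,0,0],[0.35,0.1,0,0],[0.35,0.1,0,0],[0.35,0.1,0,0],[0.35,0.1,0,0],[0.35,0.1,0,0],[0.35,0.1,0,0]]]' >/dev/null
python3 -m handwheel '[[[0.3,0.2,0,0],[0.3,0.2,0,0],[0.3,0.2,0,0],[0,0,0,0],[0,0,0,0],[0,0,0,0]]]' >/dev/null
python3 st.py
python3 - <<'E'
from h import *
s=vision.capture("side");t=vision.capture("top");cv2.imwrite("pics/side26.png",s);cv2.imwrite("pics/top26.png",t)
crop(s,220,300,190,260,9,"pics/s3.png");crop(t,250,350,190,265,7,"pics/t3.png")
E
```

```text
t 121.25 tcp [ 0.4863 -0.0758  0.0782] jaw yaw 1.89 toolx [ 0.04   0.002 -0.999] F [-0.1 -0.3  0.4] w 14.6 J [ 14.  11. -35.   1. -42. -13.]
units needed [-0.01 -0.    0.01] turn 0.0
t 123.45 tcp [ 0.6421 -0.0133  0.145 ] jaw yaw 1.98 toolx [ 0.03  -0.001 -1.   ] F [-0.   0.1  1. ] w 35.7 J [ 17.  20. -12.   1. -57. -15.]
```

View pics/s3.png

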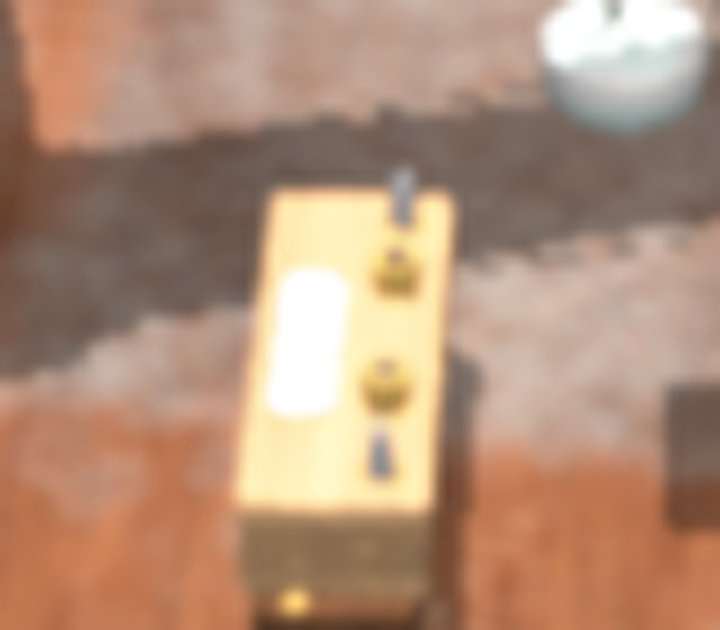

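View pics/t3.png

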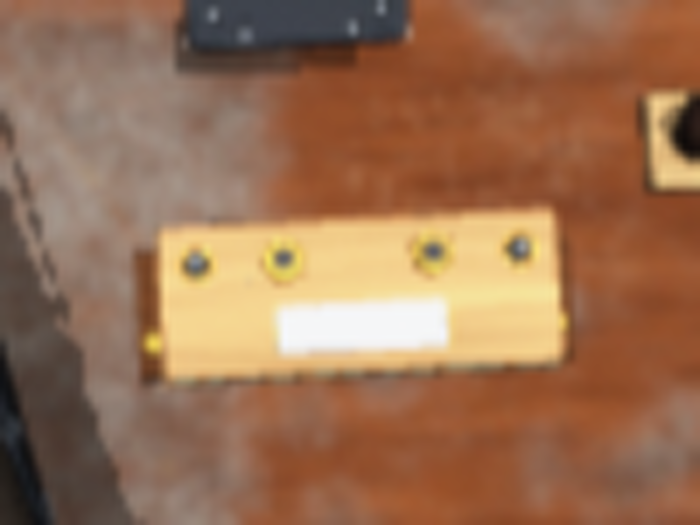

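View pics/top26.png

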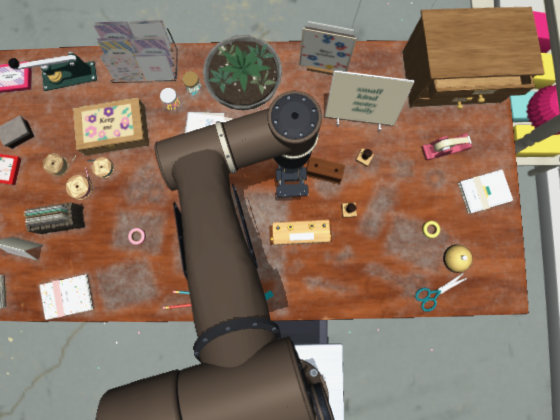

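Run:
```python
from h import *
t=cv2.imread("pics/top26.png");s=cv2.imread("pics/side26.png")
f=lambda x,y:((x+.5)/7-.5+250,(y+.5)/7-.5+190); g=lambda x,y:((x+.5)/9-.5+220,(y+.5)/9-.5+190)
# dark dots in head-top centres, as read from the crops
for n,a,b in(("a",(284,259),(396,257)),("b",(433,251),(387,371))): print(n,[np.round(v,4) for v in tri(f(*a),g(*b))],"top@.086",plane("top",f(*a),.086).round(4))
c,a,w,m=board("top",t,"cover",(300,232),.072,win=40);print("cover",c.round(4),a.round(2),np.round(w,1))
al=np.radians(1.82)
for y in(.03,-.03):print("hole top frame",(c+[.015*np.cos(al)-y*np.sin(al),.015*np.sin(al)+y*np.cos(al)]).round(4))
```

```text
a [array([ 0.4827, -0.015 ,  0.0834]), np.float64(0.0001)] top@.086 [ 0.4824 -0.0149  0.086 ]
b [array([ 0.4851, -0.0745,  0.0837]), np.float64(0.0004)] top@.086 [ 0.4846 -0.0743  0.086 ]
cover [ 0.4698 -0.0452] 1.8 [ 63.6 163.7]
hole top frame [ 0.4839 -0.0147]
hole top frame [ 0.4858 -0.0747]
```

Head tops triangulate to about 84 mm for both posts (86 mm expected when seated). Both are centred within about 1.5 mm of the holes, and the cover is centred and square on the seat. Handing in.

```bash
python3 -c "
from plant import close_job,readout
print(close_job(), readout.get_state()['time_s'])"
```

```text
the job is handed in; nothing more can be done
the job is handed in; nothing more can be done
```

The sample book is bound and the job is handed in, at about 124 s. Only three teal boards were there. I put them on the pins darkest, mid, palest, then the front cover, then one brass post in each middle hole.

**Last checks that agreed:**
- The cover is centred within about 1.5 mm of the seat I measured at the start, and its yaw matches the back cover's (1.80° against 1.82°).
- Both pins come through the cover.
- Both post heads are within about 1.5 mm of their holes.
- In the last pictures I saw nothing moved among the other things. I only checked that by eye, and the arm hid part of the view: the glue stick was hidden from the top camera, and I did not view the whole last side picture.

**What went wrong or did not quite agree:**
- **Gripper tilt:** large steps gradually tilted the gripper, up to about 0.16 rad before the third board. I spent about a minute levelling it and used small steps from then on.
- **Cover knocked:** the cover was pushed about 3 cm aside during the run. I measured it again before picking it up.
- **Side-camera masks:** my first side-view masks of the wooden parts were unusable, so I relied on the top view for those.
- **Post head height:** the head tops came out at about 84 mm, where 86 mm is expected if they are seated. I put this down to calibration and pixel error.

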